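Seat a router board on the sprung test bed and press it home

ROBOT

A 7-joint arm with a two-finger parallel gripper is mounted at the origin on the work surface. World frame = base frame: x ahead of the robot, y to its left, z up, the work surface at z = 0. Lengths are in m, angles in rad, forces in N, time in s.
With the tool pointing down it reaches from about 0.425 to 0.925 m from the base axis. Payload 6.8 kg.
Tool frame: the origin (TCP) lies between the finger pads; the fingertips stand finger_overhang ahead of it and the grasp point (between the pads) lies 6 mm ahead of it (finger_overhang is the distance from the TCP to the fingertips, in m); z points along the fingers, y is the line along which they close (so a half turn about z gives the same grasp; the last joint's range is limited). The gripper opens to 85 mm and grips with 20 to 120 N. Pads are 22 mm wide; open, the fingers measure 114 mm over their backs; the gripper's body (76 mm by 85 mm) begins 54 mm behind the grasp point. The pads swing forward as they close: fully open they stand 13 mm farther back than shut.
Start: joints at [-1.386, 0.477, 0.022, 1.555, -0.011, 1.109, -0.083], TCP at [0.195, 0.646, 0.256] pointing down, gripper open.
Joint ranges: [-2.96, 2.96], [-0.34, 2.1], [-1.41, 1.46], [0.24, 2.44], [-1.37, 4.51], [0.17, 1.92], [-2.96, 2.96]. Speed limits (rad/s): [2.39, 2.39, 3.14, 3.14, 3.14, 3.14, 3.14].

INTERFACE

Orientations are given as a unit quaternion [w, x, y, z].
In Python, from station import * gives the robot as it stands.
- The arm moves only by the tool drive_tool, never from a script. Its argument "increments" is a list of rows, each an object of numbers: "claw": the finger opening in m, from 0 to 0.0854; "dx", "dy", "dz": the shift along the tool's x, y, z in m; "wx", "wy", "wz": the turn, a rotation vector about the tool's x, y, z in degrees. A call has 1 to 20 rows; each row shifts and turns the commanded pose from where the row before left it, along the tool's axes as they then stand; what a row does not reach is not made up. A row lasts 1/8 s, in which the tool goes at most 62.5 mm and 10.7 degrees, less where a joint would pass 70% of its speed; a pose out of reach is approached as far as the arm can. A call with a gripper value outside its range is refused whole. The fingers move at their own pace and stop on an object; "newtons" is the grip in N (left out, the last holds). Time passes only in rows, so rows that do not move let the fingers close. It gives the time, the measured TCP pose, the force, the opening and the grip force at its end, in the units of the state.
- get_obs(): the state, without advancing time (a new reading comes with each control period).
- read_camera(name): name is "side" or "top"; returns (picture, depth): 384x512x3 uint8, red, green, blue; 384x512 float32, m along the optical axis (not along the pixel's ray), 0 where there is no reading.
- calibration(name): a dict with "intrinsics" (3x3 intrinsics, pixels), "R" (3x3) and "t" (3): a world point X has camera coordinates R X + t. Camera axes: x right, y down, z forward; pixel columns grow to the right and rows downward; lengths in m; the calibration is good to about 2 mm. A picture is of the moment at which its call begins. calibration takes no time and is no camera call.
- hand_in(): hands the job in; it is judged then, once.
The state is a dict: "t": time; "q": joint angles; "joint_vel": joint speeds; "joint_torque": joint torques, N m; "eef_pos": TCP position; "tool_rot": TCP orientation; "contact_force": force on the tool from outside, world axes, zero at the start; "torque": the same for the moment, N m; "gripper_width": opening from 0.0 (shut) to 1.0 (fully open); "grasp_force": force on a finger pad.
Only numpy, scipy, OpenCV 4.12 (cv2) and the standard library are available. Lean on these libraries where they do the work, as an engineer would, in place of code of your own. Each camera call takes 0.05 s, during which the arm holds its last target. There are 200 camera calls.

TASK

Slide the router board along its lane, without lifting it out, up the ramp and over the yellow lip until it lies flat on the sprung test plate. Take the red-handled press block from its sloping rest, press it squarely down on the board's metal can until the sprung plate bottoms out level, keep it there for two seconds without ramming it, and then put the block back on its sloping rest, snug against the orange ledge as you found it. Leave the other things on the bench alone.

Things in the scene. Friction and masses are not known exactly. Their poses are not given: they have to be found in the camera images.
- test_bed: Fixed blue and aluminium test bed. Origin: on the table top directly under the pivot of its sprung plate (press over it). x = lane direction, the way the board is slid; y across; z up. Lane 84 mm wide between blue side rails 8 mm thick, tops 34 mm above the table, x -247 to +35 mm. Blue end stop 40 mm high at x +35 to +47 mm, then a 30 mm high black box to x +97 mm.
- ramp_foot (a point): Foot of the ramp on the lane's centre line, 4 mm above the table, 135 mm before the test bed's origin; same axes as the bed. Before it the lane's floor is flat, 4 mm high, 118 mm long. From here the aluminium ramp climbs 15 mm over 66 mm (13 degrees) to the yellow lip.
- lip (a point): Middle of the far top edge of the yellow lip, 19 mm above the table, 61 mm before the bed's origin; the lip's top is level for 8 mm. Beyond it is the 96 mm long pocket with the white sprung plate, 3 mm lower than the lip, ending at the blue end stop.
- bed (a joint): Travel of the white sprung plate in m: 0 = up (rest), grows as it is pressed down, 0.008 = bottomed out on its hard stop. Springs carry about 9 N before it starts and 17 N at the bottom, weights of plate (1 N), board (2 N) and block (3.5 N) included. The plate also rocks on its springs (about 3 N m/rad) if pressed off-centre or out of square.
- plate_top (a point): Point on the top face of the white sprung plate over the test bed's origin, 16 mm above the table when up; its z axis is the plate's normal (upright when level), its x axis is the lane direction.
- board_can (a point): Centre of the top of the flat silver can (60 x 60 mm) on the green router board, which sits fixed in a black carrier 90 mm long (x, lane direction), 80 mm wide, about 0.2 kg. Can top is 15 mm above the carrier's underside; front edge 32 mm ahead of this point. Starts on the flat floor before the ramp; seated, this point is within 4 mm of the plate's pivot, 31 mm above the table.
- board_rear (a point): Middle of the rear face of the board (the place to push): 58 mm behind the can centre, 13 mm above the carrier's underside; axes as board_can. A grey socket block, 56 mm wide, 16 mm long, stands on the rear edge, flush with the carrier's rear, so the upright rear face reaches from 0 to 26 mm above the underside.
- block_mid (a point): Centre of the press block, 45 mm above its flat bottom. Red square handle 26 x 26 mm, 14 to 90 mm above the bottom, on a steel foot 56 x 56 x 14 mm. z = along the handle, away from the foot; x, y normal to the handle's sides. About 0.35 kg, mostly in the foot. Starts on the sloping rest, handle leaning 32 degrees from vertical to the robot's side.
- rest_seat (a point): Where block_mid lies when the block is seated on the fixed sloping grey rest. z normal to the slope (32 degrees from vertical), x up the slope, y level. The slope's face is 45 mm below this point along z, 80 mm wide, 36 mm down to 48 mm up in x. An orange ledge 12 mm high closes the lower edge, inner face 28 mm down the slope. Rest about 75 mm tall.
- parts_bin: Loose blue two-compartment bin, 90 x 80 x 35 mm, origin under its centre. Bystander: leave alone.
- screwdriver: Loose yellow-handled screwdriver, 180 mm long, lying along its x axis, origin under its middle. Bystander.
- cleaner_can: Loose yellow spray can, 56 mm diameter, 170 mm tall, standing, origin under its centre. Bystander.
- tape_roll: Loose roll of yellow tape, 90 mm diameter, 20 mm high, lying flat, origin under its centre. Bystander.
- multimeter: Loose orange multimeter, 150 x 76 x 37 mm, lying flat, origin under its centre. Bystander.
- mug: Loose blue mug, 80 mm diameter, 90 mm tall, origin under its centre. Bystander.

How it is judged:
By the outcome, as a careful person would: the job done as asked, in the order asked, and still so for the second after the job is handed in, with the robot touching nothing.
It also fails if it takes over 66 s, if anything falls off the work surface, if the arm or the gripper's body presses on something with over 40 N, if the wrist force passes 120 N, or if a joint passes its speed limit or range.

## Working session

There is one attempt and no reset: what is moved stays moved. The work goes in short steps, Python scripts to look and compute and a tool call to move; the robot and the scene stay as the last step left them, time stands still between calls to the robot, and variables do not carry over. Pictures are saved under pics/ and viewed, at most 10 in all, crops included, and the job is handed in when it is done.

Besides the shell and the picture viewer there is one more tool, called after "Emit:" as name(argument=value, ...) on one line, values as JSON. drive_tool: Moves the arm, as the interface text tells. Its arguments: {"type":"object","properties":{"increments":{"type":"array","items":{"type":"object","properties":{"claw":{"type":"number"},"dx":{"type":"number"},"dy":{"type":"number"},"dz":{"type":"number"},"wx":{"type":"number"},"wy":{"type":"number"},"wz":{"type":"number"}}}},"newtons":{"type":"number"}},"required":["increments"]}

```bash
ls; mkdir -p pics; python3 - <<'E'
from station import *
import cv2,numpy as np
o=get_obs();print({k:np.round(v,3).tolist() for k,v in o.items()})
try: print(finger_overhang)
except Exception as e: print(e)
for n in("top","side"):
    p,d=read_camera(n);cv2.imwrite(f"pics/{n}0.png",p[:,:,::-1]);np.savez(f"{n}0.npz",p=p,d=d)
    c=calibration(n);print(n,c["intrinsics"],-np.array(c["R"]).T@c["t"],c["R"])
E
```

```text
pics
{'t': 0.0, 'q': [-1.386, 0.478, 0.022, 1.556, -0.012, 1.109, -0.083], 'joint_vel': [-0.001, -0.0, -0.001, 0.0, -0.001, 0.002, -0.001], 'joint_torque': [-0.0, -59.646, 1.608, -28.12, 0.012, 0.009, -0.0], 'eef_pos': [0.195, 0.646, 0.255], 'tool_rot': [-0.0, 0.146, 0.989, -0.001], 'contact_force': [-0.407, 0.526, -0.305], 'torque': [0.064, -0.002, 0.017], 'grasp_force': 0.0, 'gripper_width': 1.001}
0.025
top [[416.63114455   0.         257.86329852]
 [  0.         416.63114455 197.74295688]
 [  0.           0.           1.        ]] [0.46190985 0.0420278  1.32046788] [[-1.25431385e-02 -9.99918593e-01 -2.34011811e-03]
 [-9.93579692e-01  1.27267111e-02 -1.12416312e-01]
 [ 1.12436943e-01  9.15040456e-04 -9.93658441e-01]]
side [[391.37440596   0.         258.08137977]
 [  0.         391.37440596 191.24899193]
 [  0.           0.           1.        ]] [ 0.09182646 -0.96051904  0.76143636] [[ 0.90057789 -0.43396577 -0.02516307]
 [-0.24560043 -0.46020697 -0.85316468]
 [ 0.35866405  0.7745213  -0.5210344 ]]
```

View pics/top0.png

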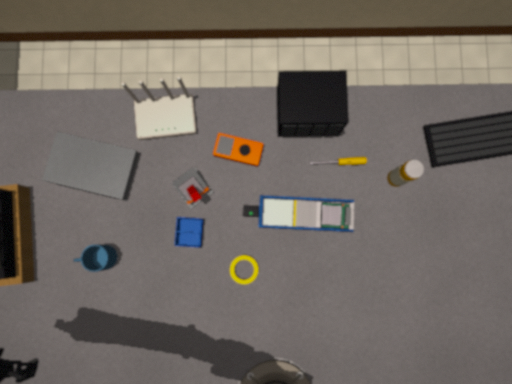

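View pics/side0.png

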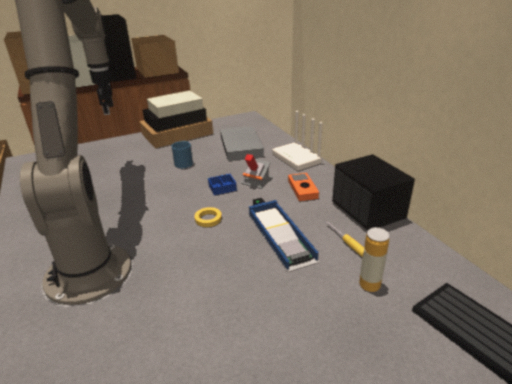

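The top view shows the bed along world y, with its lane running right to left: blue frame at px (260-355, 196-231), board at about (337,215). The press block and rest are at about (193,188). The side view shows the same items, with the block at (253,162).

```bash
cat > h.py <<'E'
import numpy as np,cv2
from station import *
def ray(n,uv):
    c=calibration(n);K=np.array(c["intrinsics"]);R=np.array(c["R"]);t=np.array(c["t"])
    uv=np.atleast_2d(np.array(uv,float));return -R.T@t,(np.c_[uv,np.ones(len(uv))]@np.linalg.inv(K).T)@R
def plane(n,uv,z):
    o,d=ray(n,uv);return o+d*((z-o[2])/d[:,2])[:,None]
def cloud(n,d):
    v,u=np.mgrid[:d.shape[0],:d.shape[1]];o,r=ray(n,np.c_[u.ravel(),v.ravel()])
    return (o+r*d.ravel()[:,None]).reshape(*d.shape,3)
def hsv(p): return cv2.cvtColor(p,cv2.COLOR_RGB2HSV)
E
python3 - <<'E'
from h import *
T=np.load('top0.npz');S=np.load('side0.npz')
for n,A,(x0,x1,y0,y1) in(("top",T,(225,375,180,245)),("side",S,(240,325,190,275))):
    P=cloud(n,A['d']);h=hsv(A['p'])
    m=np.zeros(h.shape[:2],bool);m[y0:y1,x0:x1]=True
    b=m&(h[...,0]>100)&(h[...,0]<130)&(h[...,1]>110)
    v,u=np.nonzero(b);w=plane(n,np.c_[u,v],.034)
    ok=(abs(P[b][:,2]-.036)<.006);print(n,b.sum(),ok.sum())
    for q in(w[ok],):
        r=cv2.minAreaRect((q[:,:2]*1000).astype(np.float32));print(r,cv2.boxPoints(r).round(0).tolist())
    for nm,mm in(("yellow",m&(h[...,0]>18)&(h[...,0]<32)&(h[...,1]>130)),):
        v,u=np.nonzero(mm);w=plane(n,np.c_[u,v],.019);print(nm,len(u),w.mean(0),cv2.minAreaRect((w[:,:2]*1000).astype(np.float32)))
T_=T['p'];big=np.vstack([cv2.resize(T_[160:250,160:260],(800,720),interpolation=cv2.INTER_CUBIC)])
a=cv2.resize(T['p'][165:245,160:370],(800,305),interpolation=cv2.INTER_CUBIC)
b=cv2.resize(S['p'][140:280,205:335],(400,431)[:2],interpolation=cv2.INTER_CUBIC)[:290]
b=cv2.resize(S['p'][145:190,225:290],(400,277),interpolation=cv2.INTER_CUBIC)
c=cv2.resize(S['p'][192:272,238:322],(400,277),interpolation=cv2.INTER_CUBIC)
cv2.imwrite('pics/z1.png',np.vstack([a,np.hstack([b,c])])[:,:,::-1])
# block: red / orange / grey
for n,A,(x0,x1,y0,y1) in(("top",T,(168,216,165,210)),("side",S,(235,280,148,190))):
    P=cloud(n,A['d']);h=hsv(A['p']);m=np.zeros(h.shape[:2],bool);m[y0:y1,x0:x1]=True
    red=m&((h[...,0]<5)|(h[...,0]>172))&(h[...,1]>150);org=m&(h[...,0]>=6)&(h[...,0]<16)&(h[...,1]>150)
    for nm,mm in(("red",red),("org",org)):
        v,u=np.nonzero(mm);print(n,nm,len(u),u.mean(),v.mean(),P[mm].mean(0).round(3),P[mm].min(0).round(3),P[mm].max(0).round(3))
        print(cv2.minAreaRect((P[mm][:,:2]*1000).astype(np.float32)))
E
```

```text
top 396 346
((558.1222534179688, -101.50471496582031), (289.4350280761719, 97.7580795288086), 86.3824691772461) [[500.0, -243.0], [598.0, -249.0], [616.0, 40.0], [518.0, 46.0]]
yellow 53 [ 0.5599399  -0.07022667  0.019     ] ((561.3870849609375, -69.31782531738281), (6.24853515625, 78.48358917236328), 88.70732879638672)
side 481 267
((557.6505126953125, -101.92800903320312), (307.2079772949219, 97.36761474609375), 86.40814971923828) [[499.0, -252.0], [597.0, -258.0], [616.0, 48.0], [519.0, 54.0]]
yellow 0 [nan nan nan] ((0.0, 0.0), (0.0, 0.0), 0.0)
top red 131 193.9083969465649 193.27480916030535 [0.613 0.229 0.12 ] [0.462 0.042 0.005] [0.64  0.252 1.32 ]
((542.1615600585938, 152.65615844726562), (271.6440124511719, 30.420394897460938), 47.65250015258789)
top org 46 199.95652173913044 193.97826086956522 [0.621 0.223 0.036] [0.594 0.197 0.   ] [0.643 0.263 0.12 ]
((612.3292236328125, 225.5538330078125), (22.431745529174805, 77.35531616210938), 38.18110656738281)
side red 113 250.65486725663717 161.24778761061947 [0.618 0.235 0.096] [0.593 0.206 0.003] [0.702 0.446 0.127]
((655.2467041015625, 323.1705322265625), (253.8394775390625, 40.28646469116211), 67.0802230834961)
side org 40 252.55 176.075 [0.62  0.226 0.037] [0.597 0.196 0.029] [0.641 0.259 0.041]
((619.1227416992188, 226.55772399902344), (11.899442672729492, 75.70954132080078), 33.51490783691406)<stdin>:12: RuntimeWarning: Mean of empty slice.
  ret = um.true_divide(
```

View pics/z1.png

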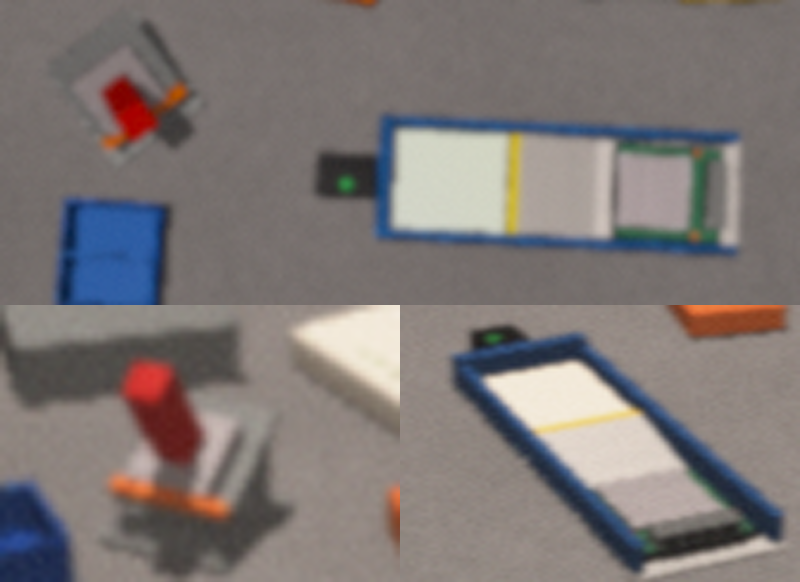

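The zoom shows the board near the lane's right end, with the grey socket at the rear. The block's handle is red, and the orange ledge faces lower right in the top view, meaning toward the robot.

```bash
python3 - <<'E'
from h import *
T=np.load('top0.npz');S=np.load('side0.npz')
for n,A,(x0,x1,y0,y1) in(("top",T,(168,216,162,212)),("side",S,(235,285,145,198))):
    P=cloud(n,A['d'])[y0:y1,x0:x1].reshape(-1,3);d=A['d'][y0:y1,x0:x1].ravel();h=hsv(A['p'])[y0:y1,x0:x1].reshape(-1,3)
    ok=(d>.1)
    red=ok&((h[:,0]<5)|(h[:,0]>172))&(h[:,1]>150)&(P[:,2]>.05)&(P[:,2]<.2)&(P[:,1]<.3)
    org=ok&(h[:,0]>=6)&(h[:,0]<16)&(h[:,1]>150)&(P[:,2]>.02)&(P[:,2]<.06)
    gry=ok&(h[:,1]<60)&(P[:,2]>.03)&(P[:,2]<.1)
    for nm,m in(("red",red),("org",org)):
        q=P[m];c=q.mean(0);u,s,vt=np.linalg.svd(q-c,full_matrices=False);print(n,nm,m.sum(),c.round(4),q.min(0).round(3),q.max(0).round(3),s.round(3),vt[0].round(3))
    q=P[gry];print(n,'grey',len(q))
    best=0
    rng=np.random.default_rng(0)
    for _ in range(800):
        a=q[rng.choice(len(q),3,replace=False)];k=np.cross(a[1]-a[0],a[2]-a[0]);L=np.linalg.norm(k)
        if L<1e-5: continue
        k/=L;k*=np.sign(k[2]);
        if not .75<k[2]<.93: continue
        i=abs((q-a[0])@k)<.003
        if i.sum()>best: best=i.sum();bi=i
    z=q[bi];c=z.mean(0);vt=np.linalg.svd(z-c)[2];k=vt[2]*np.sign(vt[2][2]);print('plane',best,c.round(4),k.round(3),np.degrees(np.arccos(k[2])),np.degrees(np.arctan2(k[1],k[0])),z.min(0).round(3),z.max(0).round(3))
# board: can / white plate in top
A=T;P=cloud("top",A['d']);h=hsv(A['p'])
g=np.zeros(h.shape[:2],bool);g[190:240,300:360]=1;g&=(h[...,0]>45)&(h[...,0]<95)&(h[...,1]>70)
v,u=np.nonzero(g);w=plane("top",np.c_[u,v],.012);print('green',len(u),cv2.minAreaRect((w[:,:2]*1000).astype(np.float32)),P[g].mean(0))
g=np.zeros(h.shape[:2],bool);g[190:240,262:292]=1;g&=(h[...,1]<45)&(h[...,2]>190)
v,u=np.nonzero(g);w=plane("top",np.c_[u,v],.016);print('white',len(u),cv2.minAreaRect((w[:,:2]*1000).astype(np.float32)))
E
```

```text
top red 125 [0.6143 0.2303 0.1146] [0.591 0.211 0.081] [0.64  0.252 0.131] [0.216 0.078 0.072] [-0.614 -0.395  0.683]
top org 35 [0.6227 0.2219 0.0397] [0.596 0.197 0.033] [0.643 0.262 0.044] [0.159 0.017 0.013] [-0.598  0.801  0.027]
top grey 522
plane 243 [0.662  0.2576 0.0592] [-0.418 -0.316  0.851] 31.626672823697476 -142.9389794887029 [0.603 0.207 0.031] [0.7   0.303 0.076]
side red 106 [0.6137 0.2215 0.1018] [0.593 0.206 0.059] [0.638 0.24  0.127] [0.219 0.077 0.064] [ 0.395  0.16  -0.905]
side org 40 [0.6198 0.2257 0.0371] [0.597 0.196 0.029] [0.641 0.259 0.041] [0.137 0.02  0.015] [ 0.59  -0.808 -0.009]
side grey 429
plane 93 [0.6565 0.2436 0.0579] [-0.26  -0.227  0.939] 20.195951218234 -138.84672209931222 [0.605 0.215 0.043] [0.702 0.282 0.073]
green 114 ((552.3553466796875, -198.06076049804688), (78.4063491821289, 79.04849243164062), 86.55023193359375) [ 0.54232142 -0.2067114   0.01341803]
white 670 ((563.145751953125, -18.643611907958984), (86.01874542236328, 76.84315490722656), 86.41373443603516)
```

Emit:
drive_tool(increments=[{"claw": 0.03, "dx": -0.04, "dy": -0.031, "dz": -0.01}, {"dx": -0.04, "dy": -0.031, "dz": -0.01}, {"dx": -0.04, "dy": -0.031}, {"dx": -0.04, "dy": -0.031}, {"dx": -0.04, "dy": -0.031}, {"dx": -0.04, "dy": -0.031}, {"dx": -0.04, "dy": -0.031}, {"dx": -0.04, "dy": -0.031}, {"dx": -0.04, "dy": -0.031}, {"dx": -0.04, "dy": -0.031}, {"dx": -0.04, "dy": -0.031}, {"dx": -0.04, "dy": -0.031}, {"wz": 9.6}, {"wz": 9.6}, {"wz": 9.6}, {"wz": 9.6}, {"wz": 9.6}, {"wz": 9.6}, {"wz": 9.6}, {"wz": 9.6}])

```text
schema error: expected keys claw, dx, dy, dz, wx, wy, wz
```

```bash
cat >> h.py <<'E'
from scipy.spatial.transform import Rotation as Ro
O=np.array([.5635,-.0045,0]);TH=np.radians(86.4);E=np.array([np.cos(TH),np.sin(TH),0]);Y=np.array([-E[1],E[0],0]);Z=np.array([0,0,1.])
A=np.radians(37.06);H=np.array([np.cos(A),np.sin(A),0]);s,c_=np.sin(np.radians(32)),np.cos(np.radians(32))
XS=H*c_+Z*s;ZS=-H*s+Z*c_;YS=np.cross(ZS,XS)
SEAT=np.array([.6267,.2343,.083])
def down(x): return np.c_[x,np.cross(-Z,x),-Z]
def delta(pos,Rt=None):
    o=get_obs();q=o['tool_rot'];R=Ro.from_quat([*q[1:],q[0]]);p=np.array(o['eef_pos'])
    print('t',round(o['t'],2),'tcp',p.round(4),'bed',((p-O)@np.c_[E,Y,Z]).round(4),'F',np.round(o['contact_force'],1),'w',round(o['gripper_width'],3),'g',round(o['grasp_force'],1))
    print(' dpos tool mm',(R.inv().apply(np.array(pos)-p)*1000).round(1),'rot deg' ,None if Rt is None else np.degrees((R.inv()*Ro.from_matrix(Rt)).as_rotvec()).round(2))
E
python3 -c "
from h import *
delta(O-.262*E+.15*Z,down(E))"
```

```text
t 0.1 tcp [0.1947 0.6458 0.2554] bed [0.6259 0.4089 0.2554] F [0.7 0.4 0.5] w 1.003 g 0.0
 dpos tool mm [-600.5 -771.1  106.8] rot deg [-7.000e-02  7.000e-02  7.683e+01]
```

Emit:
drive_tool(increments=[{"claw": 0.03, "dx": -0.04, "dy": -0.031, "dz": -0.01, "wx": 0, "wy": 0, "wz": 0}, {"claw": 0.03, "dx": -0.04, "dy": -0.031, "dz": -0.01, "wx": 0, "wy": 0, "wz": 0}, {"claw": 0.03, "dx": -0.04, "dy": -0.031, "dz": 0, "wx": 0, "wy": 0, "wz": 0}, {"claw": 0.03, "dx": -0.04, "dy": -0.031, "dz": 0, "wx": 0, "wy": 0, "wz": 0}, {"claw": 0.03, "dx": -0.04, "dy": -0.031, "dz": 0, "wx": 0, "wy": 0, "wz": 0}, {"claw": 0.03, "dx": -0.04, "dy": -0.031, "dz": 0, "wx": 0, "wy": 0, "wz": 0}, {"claw": 0.03, "dx": -0.04, "dy": -0.031, "dz": 0, "wx": 0, "wy": 0, "wz": 0}, {"claw": 0.03, "dx": -0.04, "dy": -0.031, "dz": 0, "wx": 0, "wy": 0, "wz": 0}, {"claw": 0.03, "dx": -0.04, "dy": -0.031, "dz": 0, "wx": 0, "wy": 0, "wz": 0}, {"claw": 0.03, "dx": -0.04, "dy": -0.031, "dz": 0, "wx": 0, "wy": 0, "wz": 0}, {"claw": 0.03, "dx": -0.04, "dy": -0.031, "dz": 0, "wx": 0, "wy": 0, "wz": 0}, {"claw": 0.03, "dx": -0.04, "dy": -0.031, "dz": 0, "wx": 0, "wy": 0, "wz": 0}, {"claw": 0.03, "dx": 0, "dy": 0, "dz": 0, "wx": 0, "wy": 0, "wz": 9.6}, {"claw": 0.03, "dx": 0, "dy": 0, "dz": 0, "wx": 0, "wy": 0, "wz": 9.6}, {"claw": 0.03, "dx": 0, "dy": 0, "dz": 0, "wx": 0, "wy": 0, "wz": 9.6}, {"claw": 0.03, "dx": 0, "dy": 0, "dz": 0, "wx": 0, "wy": 0, "wz": 9.6}, {"claw": 0.03, "dx": 0, "dy": 0, "dz": 0, "wx": 0, "wy": 0, "wz": 9.6}, {"claw": 0.03, "dx": 0, "dy": 0, "dz": 0, "wx": 0, "wy": 0, "wz": 9.6}, {"claw": 0.03, "dx": 0, "dy": 0, "dz": 0, "wx": 0, "wy": 0, "wz": 9.6}, {"claw": 0.03, "dx": 0, "dy": 0, "dz": 0, "wx": 0, "wy": 0, "wz": 9.6}])

```text
t: 2.6
eef_pos: [0.5467, 0.1515, 0.2759]
tool_rot: [-0.0, 0.731, 0.683, -0.0]
contact_force: [0.2, -0.4, 0.1]
gripper_width: 0.351
grasp_force: 0.0
```

```bash
python3 -c "
from h import *
delta(O-.265*E+.15*Z,down(E))"
```

```text
t 2.6 tcp [0.5467 0.1515 0.2759] bed [0.1547 0.0266 0.2759] F [ 0.2 -0.4  0.1] w 0.351 g 0.0
 dpos tool mm [-419.5   28.8  126. ] rot deg [-0.04  0.02 -0.29]
```

Emit:
drive_tool(increments=[{"claw": 0.03, "dx": -0.052, "dy": 0.0036, "dz": 0, "wx": 0, "wy": 0, "wz": -0.3}, {"claw": 0.03, "dx": -0.052, "dy": 0.0036, "dz": 0, "wx": 0, "wy": 0, "wz": 0}, {"claw": 0.03, "dx": -0.052, "dy": 0.0036, "dz": 0, "wx": 0, "wy": 0, "wz": 0}, {"claw": 0.03, "dx": -0.052, "dy": 0.0036, "dz": 0.02, "wx": 0, "wy": 0, "wz": 0}, {"claw": 0.03, "dx": -0.052, "dy": 0.0036, "dz": 0.02, "wx": 0, "wy": 0, "wz": 0}, {"claw": 0.03, "dx": -0.052, "dy": 0.0036, "dz": 0.03, "wx": 0, "wy": 0, "wz": 0}, {"claw": 0.03, "dx": -0.052, "dy": 0.0036, "dz": 0.03, "wx": 0, "wy": 0, "wz": 0}, {"claw": 0.03, "dx": -0.056, "dy": 0.0036, "dz": 0.03, "wx": 0, "wy": 0, "wz": 0}, {"claw": 0.03, "dx": 0, "dy": 0, "dz": 0.03, "wx": 0, "wy": 0, "wz": 0}, {"claw": 0.03, "dx": 0, "dy": 0, "dz": 0.03, "wx": 0, "wy": 0, "wz": 0}, {"claw": 0.03, "dx": 0, "dy": 0, "dz": 0, "wx": 0, "wy": 0, "wz": 0}])

```text
t: 3.98
eef_pos: [0.5496, -0.2675, 0.0844]
tool_rot: [-0.002, 0.727, 0.687, -0.001]
contact_force: [0.8, -0.6, 0.7]
gripper_width: 0.349
grasp_force: 0.0
```

```bash
python3 - <<'E'
from h import *
delta(O-.265*E+.037*Z,down(E))
p,d=read_camera("side")
cv2.imwrite('pics/s1.png',cv2.resize(p[180:290,225:350],(750,600)[:1]+(600,),interpolation=cv2.INTER_CUBIC)[:,:,::-1])
E
```

```text
t 3.98 tcp [ 0.5496 -0.2675  0.0844] bed [-0.2633 -0.0027  0.0844] F [ 0.8 -0.6  0.7] w 0.349 g 0.0
 dpos tool mm [-1.7 -2.5 47.5] rot deg [-0.3  -0.09  0.32]
```

View pics/s1.png

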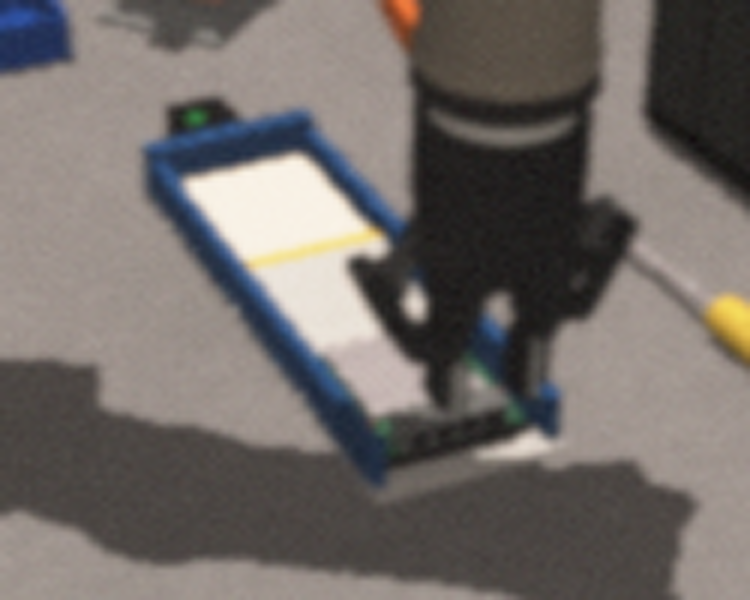

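The side picture shows the two fingertips at about (450,400) and (530,390), straddling the lane's centre just above the socket's rear end. The lane end behind the board is open.

Emit:
drive_tool(increments=[{"claw": 0.03, "dx": -0.003, "dy": -0.0025, "dz": 0.016, "wx": -0.3, "wy": 0, "wz": 0.3}, {"claw": 0.03, "dx": 0, "dy": 0, "dz": 0.016, "wx": 0, "wy": 0, "wz": 0}, {"claw": 0.03, "dx": 0, "dy": 0, "dz": 0.015, "wx": 0, "wy": 0, "wz": 0}, {"claw": 0.03, "dx": 0, "dy": 0, "dz": 0, "wx": 0, "wy": 0, "wz": 0}, {"claw": 0.03, "dx": 0.006, "dy": 0, "dz": 0, "wx": 0, "wy": 0, "wz": 0}, {"claw": 0.03, "dx": 0.006, "dy": 0, "dz": 0, "wx": 0, "wy": 0, "wz": 0}, {"claw": 0.03, "dx": 0.006, "dy": 0, "dz": 0, "wx": 0, "wy": 0, "wz": 0}, {"claw": 0.03, "dx": 0.006, "dy": 0, "dz": 0, "wx": 0, "wy": 0, "wz": 0}, {"claw": 0.03, "dx": 0.006, "dy": 0, "dz": 0, "wx": 0, "wy": 0, "wz": 0}, {"claw": 0.03, "dx": 0.006, "dy": 0, "dz": 0, "wx": 0, "wy": 0, "wz": 0}])

```text
t: 5.28
eef_pos: [0.5514, -0.2356, 0.0401]
tool_rot: [0.002, 0.729, 0.685, 0.002]
contact_force: [-0.4, -3.2, 2.4]
gripper_width: 0.351
grasp_force: 1.4
```

```bash
python3 - <<'E'
from h import *
delta(O-.158*E+.037*Z,down(E))
for n in("top","side"):
    p,d=read_camera(n);np.savez(n+'1.npz',p=p,d=d)
    if n=="side": cv2.imwrite('pics/s2.png',cv2.resize(p[180:290,225:350],(750,600),interpolation=cv2.INTER_CUBIC)[:,:,::-1])
E
```

```text
t 5.28 tcp [ 0.5514 -0.2356  0.0401] bed [-0.2314 -0.0024  0.0401] F [-0.4 -3.2  2.4] w 0.351 g 1.4
 dpos tool mm [73.4 -2.5  3.1] rot deg [ 0.34  0.05 -0.  ]
```

View pics/s2.png

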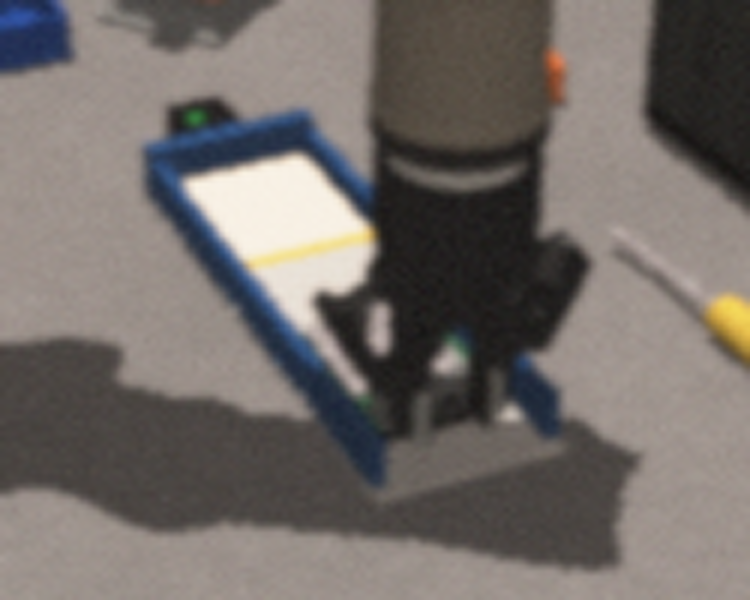

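Two fingers (about (420,415) and (495,395)) touch the board's rear face, and a 3 N reaction confirms it. I'll push on up the ramp.

Emit:
drive_tool(increments=[{"claw": 0.03, "dx": 0.008, "dy": -0.001, "dz": 0, "wx": 0.3, "wy": 0, "wz": 0}, {"claw": 0.03, "dx": 0.008, "dy": 0, "dz": 0, "wx": 0, "wy": 0, "wz": 0}, {"claw": 0.03, "dx": 0.008, "dy": 0, "dz": 0, "wx": 0, "wy": 0, "wz": 0}, {"claw": 0.03, "dx": 0.008, "dy": 0, "dz": 0, "wx": 0, "wy": 0, "wz": 0}, {"claw": 0.03, "dx": 0.008, "dy": 0, "dz": 0, "wx": 0, "wy": 0, "wz": 0}, {"claw": 0.03, "dx": 0.008, "dy": 0, "dz": 0, "wx": 0, "wy": 0, "wz": 0}, {"claw": 0.03, "dx": 0.008, "dy": 0, "dz": 0, "wx": 0, "wy": 0, "wz": 0}, {"claw": 0.03, "dx": 0.008, "dy": 0, "dz": 0, "wx": 0, "wy": 0, "wz": 0}])

```text
t: 6.38
eef_pos: [0.554, -0.1707, 0.0397]
tool_rot: [-0.0, 0.729, 0.685, -0.0]
contact_force: [0.7, -0.8, -0.8]
gripper_width: 0.355
grasp_force: 0.7
```

```bash
python3 - <<'E'
from h import *
delta(O-.111*E+.052*Z,down(E))
E
```

```text
t 6.38 tcp [ 0.554  -0.1707  0.0397] bed [-0.1665 -0.001   0.0397] F [ 0.7 -0.8 -0.8] w 0.355 g 0.7
 dpos tool mm [ 55.5  -1.  -12.3] rot deg [-0.03 -0.01  0.03]
```

```bash
python3 - <<'E'
from h import *
p,d=read_camera("side");print(get_obs()['contact_force'])
cv2.imwrite('pics/s3.png',cv2.resize(p[180:290,225:350],(750,600),interpolation=cv2.INTER_CUBIC)[:,:,::-1])
E
```

```text
[1.2034637  0.02425595 0.1671146 ]
```

View pics/s3.png

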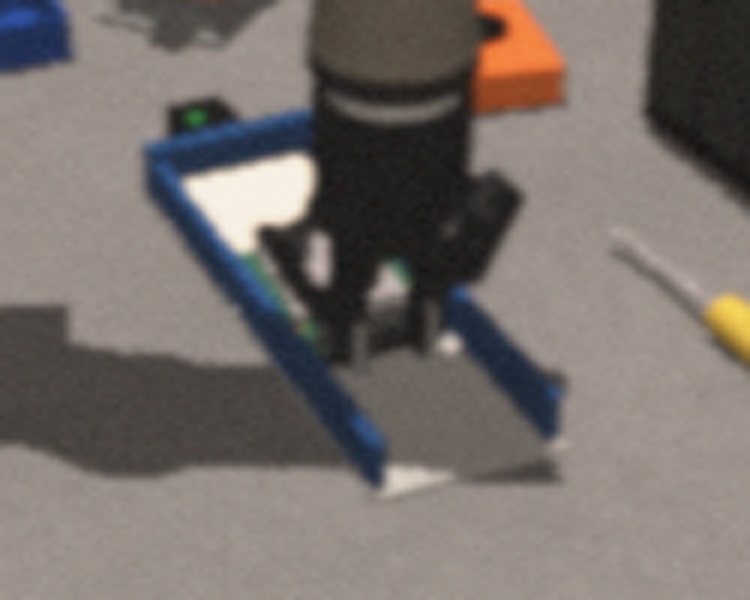

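The board has climbed onto the ramp and stays square between the rails, with the fingers at about (360,340) and (430,320) behind it.

Emit:
drive_tool(increments=[{"claw": 0.03, "dx": 0.008, "dy": 0, "dz": -0.002, "wx": 0, "wy": 0, "wz": 0}, {"claw": 0.03, "dx": 0.008, "dy": 0, "dz": -0.002, "wx": 0, "wy": 0, "wz": 0}, {"claw": 0.03, "dx": 0.008, "dy": 0, "dz": -0.002, "wx": 0, "wy": 0, "wz": 0}, {"claw": 0.03, "dx": 0.008, "dy": 0, "dz": -0.002, "wx": 0, "wy": 0, "wz": 0}, {"claw": 0.03, "dx": 0.008, "dy": 0, "dz": -0.002, "wx": 0, "wy": 0, "wz": 0}, {"claw": 0.03, "dx": 0.008, "dy": 0, "dz": -0.002, "wx": 0, "wy": 0, "wz": 0}, {"claw": 0.03, "dx": 0.008, "dy": 0, "dz": -0.001, "wx": 0, "wy": 0, "wz": 0}, {"claw": 0.03, "dx": 0.008, "dy": 0, "dz": 0, "wx": 0, "wy": 0, "wz": 0}, {"claw": 0.03, "dx": 0.008, "dy": 0, "dz": 0, "wx": 0, "wy": 0, "wz": 0}, {"claw": 0.03, "dx": 0.007, "dy": 0, "dz": 0, "wx": 0, "wy": 0, "wz": 0}, {"claw": 0.03, "dx": 0.004, "dy": 0, "dz": 0, "wx": 0, "wy": 0, "wz": 0}])

```text
t: 7.8
eef_pos: [0.5593, -0.0878, 0.0526]
tool_rot: [-0.0, 0.729, 0.685, -0.0]
contact_force: [-0.8, -0.5, -0.8]
gripper_width: 0.354
grasp_force: 0.4
```

```bash
python3 - <<'E'
from h import *
delta(O-.070*E+.052*Z,down(E))
E
```

```text
t 7.8 tcp [ 0.5593 -0.0878  0.0526] bed [-0.0834 -0.001   0.0526] F [-0.8 -0.5 -0.8] w 0.354 g 0.4
 dpos tool mm [13.4 -1.   0.6] rot deg [-0.03 -0.01  0.06]
```

Emit:
drive_tool(increments=[{"claw": 0.03, "dx": 0.003, "dy": 0, "dz": 0, "wx": 0, "wy": 0, "wz": 0}, {"claw": 0.03, "dx": 0.003, "dy": 0, "dz": 0, "wx": 0, "wy": 0, "wz": 0}, {"claw": 0.03, "dx": 0.003, "dy": 0, "dz": 0, "wx": 0, "wy": 0, "wz": 0}, {"claw": 0.03, "dx": 0.003, "dy": 0, "dz": 0, "wx": 0, "wy": 0, "wz": 0}])

```text
t: 8.3
eef_pos: [0.5602, -0.0765, 0.0528]
tool_rot: [0.0, 0.729, 0.685, 0.0]
contact_force: [-0.3, 0.1, -1.2]
gripper_width: 0.35
grasp_force: 0.4
```

```bash
python3 - <<'E'
from h import *
delta(O-.070*E+.052*Z,down(E))
p,d=read_camera("side");np.savez('side2.npz',p=p,d=d)
cv2.imwrite('pics/s4.png',cv2.resize(p[180:290,225:350],(750,600),interpolation=cv2.INTER_CUBIC)[:,:,::-1])
E
```

```text
t 8.3 tcp [ 0.5602 -0.0765  0.0528] bed [-0.0721 -0.0012  0.0528] F [-0.3  0.1 -1.2] w 0.35 g 0.4
 dpos tool mm [ 2.1 -1.2  0.8] rot deg [ 0.   -0.    0.01]
```

View pics/s4.png

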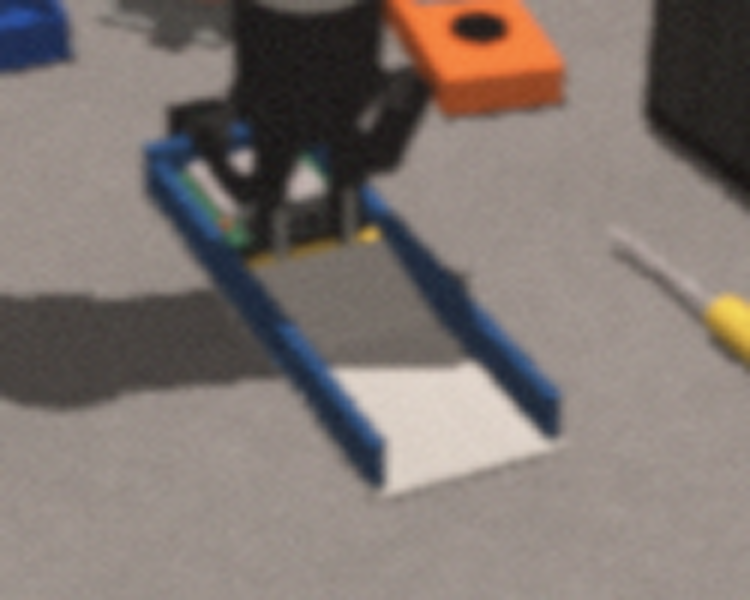

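The whole yellow lip is visible behind the board ((250,262) to (380,232)), so the rear is right at the lip's far edge. I'll push a little further and check the force.

Emit:
drive_tool(increments=[{"claw": 0.03, "dx": 0.0015, "dy": 0, "dz": 0, "wx": 0, "wy": 0, "wz": 0}, {"claw": 0.03, "dx": 0.0015, "dy": 0, "dz": 0, "wx": 0, "wy": 0, "wz": 0}])

```text
t: 8.6
eef_pos: [0.5604, -0.0737, 0.0529]
tool_rot: [0.0, 0.729, 0.685, 0.0]
contact_force: [-0.6, -1.2, -0.5]
gripper_width: 0.348
grasp_force: 0.6
```

```bash
python3 - <<'E'
from h import *
delta(O-.070*E+.052*Z,down(E))
E
```

```text
t 8.6 tcp [ 0.5604 -0.0737  0.0529] bed [-0.0693 -0.0012  0.0529] F [-0.6 -1.2 -0.5] w 0.348 g 0.6
 dpos tool mm [-0.7 -1.2  0.9] rot deg [0.01 0.01 0.01]
```

Emit:
drive_tool(increments=[{"claw": 0.03, "dx": -0.006, "dy": 0, "dz": 0, "wx": 0, "wy": 0, "wz": 0}, {"claw": 0.03, "dx": -0.002, "dy": 0, "dz": -0.02, "wx": 0, "wy": 0, "wz": 0}, {"claw": 0.03, "dx": 0, "dy": 0, "dz": -0.05, "wx": 0, "wy": 0, "wz": 0}, {"claw": 0.03, "dx": 0, "dy": 0, "dz": -0.05, "wx": 0, "wy": 0, "wz": 0}, {"claw": 0.085, "dx": 0.04, "dy": 0, "dz": -0.04, "wx": 0, "wy": 0, "wz": 0}, {"claw": 0.085, "dx": 0.05, "dy": 0, "dz": -0.03, "wx": 0, "wy": 0, "wz": 0}, {"claw": 0.085, "dx": 0.05, "dy": 0, "dz": 0, "wx": 0, "wy": 0, "wz": 0}, {"claw": 0.085, "dx": 0.05, "dy": 0, "dz": 0, "wx": 0, "wy": 0, "wz": 0}, {"claw": 0.085, "dx": 0.05, "dy": 0, "dz": 0, "wx": 0, "wy": 0, "wz": 0}, {"claw": 0.085, "dx": 0, "dy": 0, "dz": 0, "wx": 0, "wy": 0, "wz": 9.9}, {"claw": 0.085, "dx": 0, "dy": 0, "dz": 0, "wx": 0, "wy": 0, "wz": 9.9}, {"claw": 0.085, "dx": 0, "dy": 0, "dz": 0, "wx": 0, "wy": 0, "wz": 9.9}, {"claw": 0.085, "dx": 0, "dy": 0, "dz": 0, "wx": 0, "wy": 0, "wz": 9.9}, {"claw": 0.085, "dx": 0, "dy": 0, "dz": 0, "wx": 0, "wy": 0, "wz": 9.9}])

```text
t: 10.35
eef_pos: [0.5748, 0.1576, 0.2442]
tool_rot: [-0.0, 0.95, 0.314, 0.0]
contact_force: [-0.1, -0.2, -0.5]
gripper_width: 0.993
grasp_force: 0.0
```

```bash
python3 - <<'E'
from h import *
RG=np.c_[XS,-YS,-ZS]
delta(SEAT+.103*ZS,RG)
p,d=read_camera("top");np.savez('top3.npz',p=p,d=d);P=cloud("top",d)
h=hsv(p)
a=cv2.resize(p[185:240,235:365],(800,338),interpolation=cv2.INTER_CUBIC)
cv2.imwrite('pics/t3.png',a[:,:,::-1])
g=np.zeros(h.shape[:2],bool);g[190:240,255:315]=1;g&=(h[...,0]>45)&(h[...,0]<95)&(h[...,1]>70)
v,u=np.nonzero(g);w=plane("top",np.c_[u,v],.024);print('green',len(u),cv2.minAreaRect((w[:,:2]*1000).astype(np.float32)))
# can interior: heights & plane
q=P.reshape(-1,3);k=(q-O)@np.c_[E,Y,Z];m=(abs(k[:,0])<.024)&(abs(k[:,1])<.024);k=k[m]
print(m.sum(),np.median(k[:,2]),np.linalg.lstsq(np.c_[k[:,:2],np.ones(len(k))],k[:,2],rcond=None)[0])
E
```

```text
t 10.35 tcp [0.5748 0.1576 0.2442] bed [ 0.1624 -0.0011  0.2442] F [-0.1 -0.2 -0.5] w 0.993 g 0.0
 dpos tool mm [ 32.8 -30.2  73.9] rot deg [ 0.12 31.94 -0.5 ]
green 110 ((561.3712768554688, -17.287372589111328), (80.99566650390625, 76.8322525024414), 86.69595336914062)
242 0.03017116905207662 [ 0.02811762 -0.00226768  0.03031779]
```

View pics/t3.png

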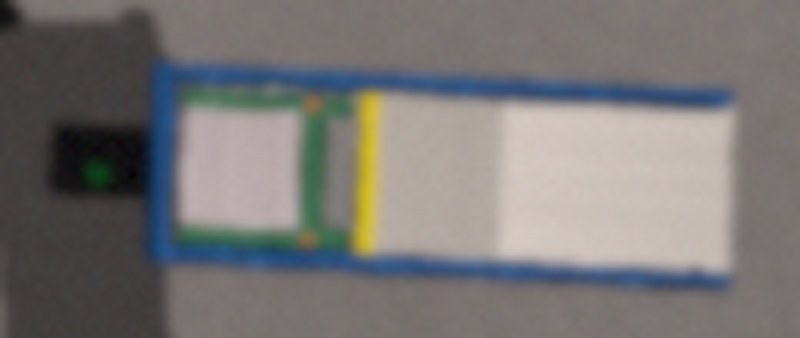

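The board lies flat in the pocket behind the yellow lip, clear of it and level. The can's centre is at crop px (240,168).

Emit:
drive_tool(increments=[{"claw": 0.085, "dx": 0.033, "dy": -0.03, "dz": 0, "wx": 0, "wy": 0, "wz": -0.5}, {"claw": 0.085, "dx": 0, "dy": 0, "dz": 0, "wx": 0, "wy": 8, "wz": 0}, {"claw": 0.085, "dx": 0, "dy": 0, "dz": 0, "wx": 0, "wy": 8, "wz": 0}, {"claw": 0.085, "dx": 0, "dy": 0, "dz": 0, "wx": 0, "wy": 8, "wz": 0}, {"claw": 0.085, "dx": 0, "dy": 0, "dz": 0, "wx": 0, "wy": 8, "wz": 0}, {"claw": 0.085, "dx": 0, "dy": 0, "dz": 0, "wx": 0, "wy": 0, "wz": 0}])

```text
t: 11.15
eef_pos: [0.5815, 0.1998, 0.243]
tool_rot: [-0.089, 0.911, 0.308, 0.26]
contact_force: [0.3, -0.2, -0.5]
gripper_width: 0.992
grasp_force: 0.0
```

```bash
python3 - <<'E'
from h import *
RG=np.c_[XS,-YS,-ZS]
delta(SEAT+.103*ZS,RG)
A=np.load('top3.npz');p=A['p']
print('can',plane("top",[[273.58,211.84]],.031),((plane("top",[[273.58,211.84]],.031)-O)@np.c_[E,Y,Z]).round(4))
# handle centre line from red pixels, both original views, across-handle mid in YS
for n in("top","side"):
    B=np.load(n+'0.npz');h=hsv(B['p']);P=cloud(n,B['d'])
    m=((h[...,0]<5)|(h[...,0]>172))&(h[...,1]>150)&(P[...,2]>.05)&(P[...,2]<.2)&(np.linalg.norm(P-SEAT,axis=2)<.1)
    q=(P[m]-SEAT)@np.c_[XS,YS,ZS];print(n,m.sum(),np.percentile(q,[3,50,97],axis=0).round(4).tolist())
    m=(h[...,0]>=6)&(h[...,0]<16)&(h[...,1]>150)&(P[...,2]>.02)&(P[...,2]<.06)&(np.linalg.norm(P-SEAT,axis=2)<.1)
    q=(P[m]-SEAT)@np.c_[XS,YS,ZS];print(' ledge',np.percentile(q,[3,50,97],axis=0).round(4).tolist())
E
```

```text
t 11.15 tcp [0.5815 0.1998 0.243 ] bed [ 0.2051 -0.0051  0.243 ] F [ 0.3 -0.2 -0.5] w 0.992 g 0.0
 dpos tool mm [-36.5  -0.1  62.8] rot deg [-0.28  0.05  0.18]
can [[ 0.56318157 -0.00499122  0.031     ]] [[-0.0005  0.0003  0.031 ]]
top 125 [[-0.0102, -0.0068, -0.0063], [0.0097, 0.0042, 0.0447], [0.0146, 0.0157, 0.0509]]
 ledge [[-0.0352, -0.0363, -0.0387], [-0.0321, -0.0191, -0.0308], [-0.0283, 0.0382, -0.0272]]
side 106 [[-0.0139, -0.011, -0.0152], [-0.0075, -0.0039, 0.0304], [0.0099, 0.0127, 0.0481]]
 ledge [[-0.0371, -0.0345, -0.0408], [-0.0335, -0.0032, -0.0325], [-0.029, 0.0326, -0.0285]]
```

Emit:
drive_tool(increments=[{"claw": 0.085, "dx": -0.0365, "dy": -0.002, "dz": 0.02, "wx": -0.3, "wy": 0, "wz": 0.2}, {"claw": 0.085, "dx": 0, "dy": 0, "dz": 0.04, "wx": 0, "wy": 0, "wz": 0}, {"claw": 0.085, "dx": 0, "dy": 0, "dz": 0.03, "wx": 0, "wy": 0, "wz": 0}, {"claw": 0.085, "dx": 0, "dy": 0, "dz": 0, "wx": 0, "wy": 0, "wz": 0}, {"claw": 0.085, "dx": 0, "dy": 0, "dz": 0, "wx": 0, "wy": 0, "wz": 0}])

```text
t: 11.78
eef_pos: [0.5964, 0.2135, 0.1483]
tool_rot: [-0.087, 0.911, 0.307, 0.262]
contact_force: [-0.1, -0.0, 0.6]
gripper_width: 0.991
grasp_force: 0.0
```

```bash
python3 - <<'E'
from h import *
RG=np.c_[XS,-YS,-ZS]
delta(SEAT+.013*ZS+.002*YS,RG)
p,d=read_camera("side")
cv2.imwrite('pics/s5.png',cv2.resize(p[110:200,205:305],(660,594),interpolation=cv2.INTER_CUBIC)[:,:,::-1])
E
```

```text
t 11.78 tcp [0.5964 0.2135 0.1483] bed [ 0.2197 -0.0191  0.1483] F [-0.1 -0.   0.6] w 0.991 g 0.0
 dpos tool mm [-3.5 -0.4 61.8] rot deg [ 0.09 -0.06  0.16]
```

View pics/s5.png

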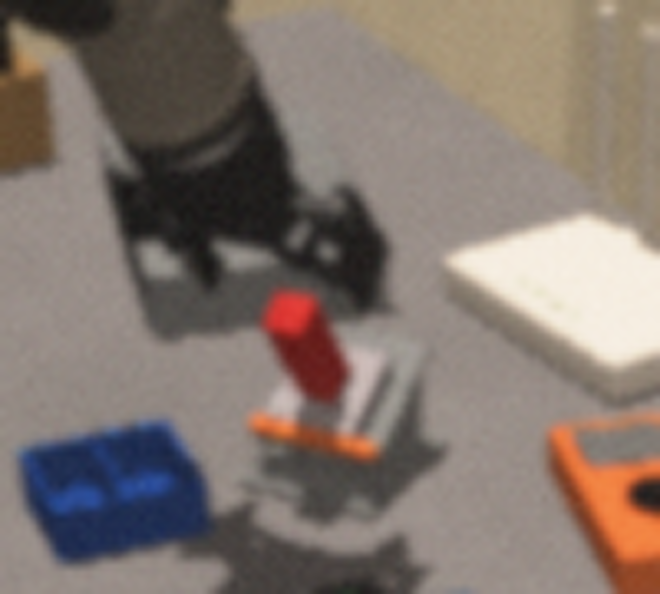

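The open fingers, at about (205,280) and (375,295), are centred on the handle top at (292,312) and in line with it.

Emit:
drive_tool(increments=[{"claw": 0.085, "dx": -0.0035, "dy": 0, "dz": 0.012, "wx": 0, "wy": 0, "wz": 0.2}, {"claw": 0.085, "dx": 0, "dy": 0, "dz": 0.02, "wx": 0, "wy": 0, "wz": 0}, {"claw": 0.085, "dx": 0, "dy": 0, "dz": 0.02, "wx": 0, "wy": 0, "wz": 0}, {"claw": 0.085, "dx": 0, "dy": 0, "dz": 0.01, "wx": 0, "wy": 0, "wz": 0}, {"claw": 0.035, "dx": 0, "dy": 0, "dz": 0, "wx": 0, "wy": 0, "wz": 0}, {"claw": 0.03, "dx": 0, "dy": 0, "dz": 0, "wx": 0, "wy": 0, "wz": 0}, {"claw": 0.02, "dx": 0, "dy": 0, "dz": 0, "wx": 0, "wy": 0, "wz": 0}, {"claw": 0.015, "dx": 0, "dy": 0, "dz": 0, "wx": 0, "wy": 0, "wz": 0}, {"claw": 0.015, "dx": 0, "dy": 0, "dz": 0, "wx": 0, "wy": 0, "wz": 0}, {"claw": 0.015, "dx": 0, "dy": 0, "dz": 0, "wx": 0, "wy": 0, "wz": 0}], newtons=50)

```text
t: 13.08
eef_pos: [0.6236, 0.2318, 0.1023]
tool_rot: [-0.089, 0.914, 0.307, 0.252]
contact_force: [-5.8, 0.7, 5.6]
gripper_width: 0.299
grasp_force: 48.9
```

```bash
python3 - <<'E'
from h import *
RG=np.c_[XS,-YS,-ZS]
delta(SEAT+.013*ZS+.002*YS,RG);print(get_obs()['torque'])
E
```

```text
t 13.07 tcp [0.6236 0.2318 0.1023] bed [ 0.2396 -0.0452  0.1023] F [-5.8  0.7  5.6] w 0.299 g 48.9
 dpos tool mm [-6.8 -2.1  5.6] rot deg [-0.48  0.99 -0.09]
[0.14633729 0.95374713 0.18249937]
```

```bash
python3 - <<'E'
from h import *
o=get_obs();print(np.round(o['q'],3),np.round(o['contact_force'],2))
for n in("top","side"):
    p,d=read_camera(n);np.savez(n+'4.npz',p=p,d=d);h=hsv(p);P=cloud(n,d)
    for nm,m in(("red",((h[...,0]<5)|(h[...,0]>172))&(h[...,1]>150)),("ledge",(h[...,0]>=6)&(h[...,0]<16)&(h[...,1]>150)),("grey",(h[...,1]<60)&(h[...,2]>90))):
        m=m&(P[...,2]>.02)&(P[...,2]<.2)&(np.linalg.norm(P-SEAT,axis=2)<.1)
        q=(P[m]-SEAT)@np.c_[XS,YS,ZS]
        if len(q)>3: print(n,nm,m.sum(),np.percentile(q,[3,50,97],axis=0).round(4).tolist())
E
```

```text
[-0.43   0.508  0.056  2.074 -1.366  0.171  0.007] [-5.84  0.73  5.63]
top red 51 [[0.0118, -0.0097, -0.0082], [0.0131, 0.0009, 0.0174], [0.0192, 0.0119, 0.0539]]
top grey 446 [[-0.0055, -0.0364, -0.0476], [0.0264, 0.0016, -0.0406], [0.0482, 0.0403, 0.0095]]
side red 68 [[-0.0139, -0.0137, -0.0137], [-0.0113, -0.0028, 0.0281], [0.0007, 0.0109, 0.0484]]
side ledge 38 [[-0.0385, -0.0351, -0.0387], [-0.0333, 0.0004, -0.0329], [-0.0285, 0.0325, -0.0274]]
side grey 200 [[-0.0248, -0.0416, -0.0516], [0.0027, -0.0246, -0.0354], [0.0455, 0.036, 0.0017]]
```

The opening matches the handle, but q5 and q6 sit on their range ends, so this tilt is not comfortable. I'll let go and re-grasp with less tilt; the handle can be gripped at any angle about the closing axis.

Emit:
drive_tool(increments=[{"claw": 0.03, "dx": 0, "dy": 0, "dz": 0, "wx": 0, "wy": 0, "wz": 0}, {"claw": 0.05, "dx": 0, "dy": 0, "dz": 0, "wx": 0, "wy": 0, "wz": 0}, {"claw": 0.085, "dx": 0, "dy": 0, "dz": 0, "wx": 0, "wy": 0, "wz": 0}, {"claw": 0.085, "dx": 0, "dy": 0, "dz": 0, "wx": 0, "wy": 0, "wz": 0}, {"claw": 0.085, "dx": 0, "dy": 0, "dz": -0.02, "wx": 0, "wy": 0, "wz": 0}, {"claw": 0.085, "dx": 0, "dy": 0, "dz": -0.025, "wx": 0, "wy": -3, "wz": 0}, {"claw": 0.085, "dx": 0, "dy": 0, "dz": -0.025, "wx": 0, "wy": -4, "wz": 0}, {"claw": 0.085, "dx": 0, "dy": 0, "dz": 0, "wx": 0, "wy": -4, "wz": 0}, {"claw": 0.085, "dx": 0, "dy": 0, "dz": 0, "wx": 0, "wy": 0, "wz": 0}])

```text
t: 14.3
eef_pos: [0.5977, 0.2109, 0.163]
tool_rot: [-0.058, 0.933, 0.315, 0.164]
contact_force: [0.4, -0.1, -0.2]
gripper_width: 0.994
grasp_force: 0.0
```

```bash
cat >> h.py <<'E'
def tilt(x,y,deg):  # tool x along heading, tilted about its y
    a=np.radians(deg);X=x*np.cos(a)+Z*np.sin(a);z=x*np.sin(a)-Z*np.cos(a);return np.c_[X,np.cross(z,X),z]
R20=tilt(H,None,20);G0=SEAT+.008*ZS
E
python3 - <<'E'
from h import *
delta(G0-.006*R20[:,2],R20);print(np.round(get_obs()['q'],3))
for n in("top","side"):
    p,d=read_camera(n);h=hsv(p);P=cloud(n,d)
    m=((h[...,0]<5)|(h[...,0]>172))&(h[...,1]>150)&(P[...,2]>.02)&(P[...,2]<.2)&(np.linalg.norm(P-SEAT,axis=2)<.1)
    q=(P[m]-SEAT)@np.c_[XS,YS,ZS]
    if len(q)>3: print(n,m.sum(),np.percentile(q,[3,50,97],axis=0).round(4).tolist())
E
```

```text
t 14.3 tcp [0.5977 0.2109 0.163 ] bed [ 0.2171 -0.0206  0.163 ] F [ 0.4 -0.1 -0.2] w 0.994 g 0.0
 dpos tool mm [ 5.9 -0.8 74.1] rot deg [-0.32 -0.07  0.14]
[-0.885  0.454  0.628  2.019 -0.784  0.532 -0.627]
top 50 [[0.0107, -0.0096, -0.0119], [0.0132, -0.0001, 0.0147], [0.0145, 0.0102, 0.0401]]
side 104 [[-0.0143, -0.0142, -0.0138], [-0.0079, -0.0076, 0.0324], [0.0094, 0.0105, 0.0488]]
```

Emit:
drive_tool(increments=[{"claw": 0.085, "dx": 0.003, "dy": 0, "dz": 0.02, "wx": -0.3, "wy": 0, "wz": 0.1}, {"claw": 0.085, "dx": 0.003, "dy": 0, "dz": 0.02, "wx": 0, "wy": 0, "wz": 0}, {"claw": 0.085, "dx": 0, "dy": 0, "dz": 0.02, "wx": 0, "wy": 0, "wz": 0}, {"claw": 0.085, "dx": 0, "dy": 0, "dz": 0.014, "wx": 0, "wy": 0, "wz": 0}, {"claw": 0.05, "dx": 0, "dy": 0, "dz": 0, "wx": 0, "wy": 0, "wz": 0}, {"claw": 0.035, "dx": 0, "dy": 0, "dz": 0, "wx": 0, "wy": 0, "wz": 0}])

```text
t: 15.15
eef_pos: [0.6218, 0.2277, 0.0951]
tool_rot: [-0.056, 0.934, 0.312, 0.164]
contact_force: [0.3, -0.4, -0.2]
gripper_width: 0.601
grasp_force: 0.0
```

```bash
python3 - <<'E'
from h import *
delta(G0-.006*R20[:,2],R20);print(np.round(get_obs()['q'],3))
E
```

```text
t 15.15 tcp [0.6218 0.2277 0.0951] bed [ 0.2354 -0.0436  0.0951] F [ 0.3 -0.4 -0.2] w 0.601 g 0.0
 dpos tool mm [ 1.6 -2.3  0.2] rot deg [-0.03  0.02 -0.16]
[-0.78   0.583  0.49   1.984 -0.921  0.437 -0.522]
```

Emit:
drive_tool(increments=[{"claw": 0.035, "dx": 0.0015, "dy": -0.0016, "dz": 0, "wx": 0, "wy": 0, "wz": 0}, {"claw": 0.032, "dx": 0, "dy": 0, "dz": 0, "wx": 0, "wy": 0, "wz": 0}, {"claw": 0.02, "dx": 0, "dy": 0, "dz": 0, "wx": 0, "wy": 0, "wz": 0}, {"claw": 0.015, "dx": 0, "dy": 0, "dz": 0, "wx": 0, "wy": 0, "wz": 0}, {"claw": 0.015, "dx": 0, "dy": 0, "dz": 0, "wx": 0, "wy": 0, "wz": 0}, {"claw": 0.015, "dx": 0, "dy": 0, "dz": 0, "wx": 0, "wy": 0, "wz": 0}], newtons=60)

```text
t: 15.9
eef_pos: [0.6217, 0.2308, 0.0961]
tool_rot: [-0.056, 0.934, 0.312, 0.165]
contact_force: [-3.3, 0.4, 6.1]
gripper_width: 0.297
grasp_force: 58.4
```

```bash
python3 - <<'E'
from h import *
delta(G0-.006*R20[:,2],R20);o=get_obs();print(np.round(o['q'],3),o['eef_pos'],o['tool_rot'])
E
```

```text
t 15.9 tcp [0.6217 0.2308 0.0961] bed [ 0.2385 -0.0433  0.0961] F [-3.3  0.4  6.1] w 0.297 g 58.4
 dpos tool mm [-0.4  0.2  0.6] rot deg [-0.1  -0.03 -0.15]
[-0.786  0.582  0.492  1.982 -0.92   0.439 -0.528] [0.62168853 0.23079542 0.09612129] [-0.05630231  0.9340695   0.31189768  0.16451156]
```

```bash
cat >> h.py <<'E'
PG=np.array([.6217,.2308,.0961]);qg=[-0.0563,.93407,.3119,.1645];RGm=Ro.from_quat([*qg[1:],qg[0]]).as_matrix()
RB=np.c_[XS,YS,ZS];CAN=np.array([.5632,-.0050,.031])
def tool_for(mid,Rb):
    M=Rb@RB.T;return mid+M@(PG-SEAT),M@RGm
RBP=np.c_[np.array([np.cos(TH-np.pi/2),np.sin(TH-np.pi/2),0]),E,Z]
E
python3 - <<'E'
from h import *
delta(*tool_for(SEAT+.13*Z,RB))
p,R=tool_for(CAN+.125*Z,RBP);delta(p,R);print(p,R)
E
```

```text
t 15.9 tcp [0.6217 0.2308 0.0961] bed [ 0.2385 -0.0433  0.0961] F [-3.3  0.4  6.1] w 0.297 g 58.4
 dpos tool mm [  44.5   -0.3 -122.1] rot deg [ 0. -0. -0.]
t 15.9 tcp [0.6217 0.2308 0.0961] bed [ 0.2385 -0.0433  0.0961] F [-3.3  0.4  6.1] w 0.297 g 58.4
 dpos tool mm [-150.2  154.1 -134.1] rot deg [ -2.97 -30.55  41.13]
[ 0.56497978 -0.0048913   0.17034157] [[ 0.97614238 -0.0656842  -0.20695805]
 [-0.06400473 -0.99783973  0.01480772]
 [-0.20748359 -0.00120815 -0.97823775]]
```

Emit:
drive_tool(increments=[{"claw": 0.015, "dx": 0.003, "dy": 0, "dz": -0.008, "wx": 0, "wy": 0, "wz": 0}, {"claw": 0.015, "dx": 0.006, "dy": 0, "dz": -0.016, "wx": 0, "wy": 0, "wz": 0}, {"claw": 0.015, "dx": 0.009, "dy": 0, "dz": -0.025, "wx": 0, "wy": 0, "wz": 0}, {"claw": 0.015, "dx": 0.009, "dy": 0, "dz": -0.025, "wx": 0, "wy": 0, "wz": 0}, {"claw": 0.015, "dx": 0.009, "dy": 0, "dz": -0.025, "wx": 0, "wy": 0, "wz": 0}, {"claw": 0.015, "dx": 0.009, "dy": 0, "dz": -0.025, "wx": 0, "wy": 0, "wz": 0}, {"claw": 0.015, "dx": 0, "dy": 0, "dz": 0, "wx": 0, "wy": -7, "wz": 0}, {"claw": 0.015, "dx": 0, "dy": 0, "dz": 0, "wx": 0, "wy": -8, "wz": 0}, {"claw": 0.015, "dx": 0, "dy": 0, "dz": 0, "wx": 0, "wy": -5, "wz": 0}, {"claw": 0.015, "dx": 0, "dy": 0, "dz": 0, "wx": 0, "wy": 0, "wz": 8}, {"claw": 0.015, "dx": 0, "dy": 0, "dz": 0, "wx": 0, "wy": 0, "wz": 8}, {"claw": 0.015, "dx": 0, "dy": 0, "dz": 0, "wx": 0, "wy": 0, "wz": 8}, {"claw": 0.015, "dx": 0, "dy": 0, "dz": 0, "wx": 0, "wy": 0, "wz": 8}, {"claw": 0.015, "dx": 0, "dy": 0, "dz": 0, "wx": 0, "wy": 0, "wz": 8}, {"claw": 0.015, "dx": 0, "dy": 0, "dz": 0, "wx": 0, "wy": 0, "wz": 0}])

```text
t: 17.77
eef_pos: [0.6212, 0.2301, 0.2268]
tool_rot: [0.0, 1.0, -0.026, -0.001]
contact_force: [-0.3, -0.2, -4.3]
gripper_width: 0.298
grasp_force: 59.6
```

```bash
python3 - <<'E'
from h import *
p,R=tool_for(CAN+.125*Z,RBP);delta(p,R);print(np.round(get_obs()['q'],3))
E
```

```text
t 17.77 tcp [0.6212 0.2301 0.2268] bed [ 0.2377 -0.0429  0.2268] F [-0.3 -0.2 -4.3] w 0.298 g 59.6
 dpos tool mm [-43.9 237.5  56.7] rot deg [  0.2  -11.84   0.79]
[-1.089  0.689  1.003  1.66  -0.627  1.151 -1.543]
```

Emit:
drive_tool(increments=[{"claw": 0.015, "dx": -0.007, "dy": 0.038, "dz": 0, "wx": 0, "wy": 0, "wz": 0.8}, {"claw": 0.015, "dx": -0.007, "dy": 0.04, "dz": 0, "wx": 0, "wy": 0, "wz": 0}, {"claw": 0.015, "dx": -0.007, "dy": 0.04, "dz": 0, "wx": 0, "wy": 0, "wz": 0}, {"claw": 0.015, "dx": -0.007, "dy": 0.04, "dz": 0, "wx": 0, "wy": 0, "wz": 0}, {"claw": 0.015, "dx": -0.008, "dy": 0.04, "dz": 0, "wx": 0, "wy": 0, "wz": 0}, {"claw": 0.015, "dx": -0.008, "dy": 0.04, "dz": 0, "wx": 0, "wy": 0, "wz": 0}, {"claw": 0.015, "dx": 0, "dy": 0, "dz": 0.02, "wx": 0, "wy": -6, "wz": 0}, {"claw": 0.015, "dx": 0, "dy": 0, "dz": 0.02, "wx": 0, "wy": -6, "wz": 0}, {"claw": 0.015, "dx": 0, "dy": 0, "dz": 0, "wx": 0, "wy": 0, "wz": 0}])

```text
t: 18.9
eef_pos: [0.5604, -0.0046, 0.1857]
tool_rot: [-0.003, 0.994, -0.032, -0.106]
contact_force: [-0.8, -0.4, -3.3]
gripper_width: 0.3
grasp_force: 60.0
```

```bash
python3 - <<'E'
from h import *
p,R=tool_for(CAN+.045*Z,RBP);delta(p,R);print(np.round(get_obs()['q'],3))
p,d=read_camera("side");h=hsv(p);P=cloud("side",d)
m=((h[...,0]<5)|(h[...,0]>172))&(h[...,1]>150)&(P[...,2]>.03)&(P[...,2]<.3)&(np.linalg.norm(P-CAN,axis=2)<.25)
q=P[m]-CAN
if len(q)>3: print(m.sum(),np.percentile(q,[3,50,97],axis=0).round(4).tolist())
cv2.imwrite('pics/s6.png',cv2.resize(p[140:250,220:330],(600,600),interpolation=cv2.INTER_CUBIC)[:,:,::-1])
E
```

```text
t 18.9 tcp [ 0.5604 -0.0046  0.1857] bed [-0.0003  0.0031  0.1857] F [-0.8 -0.4 -3.3] w 0.3 g 60.0
 dpos tool mm [24.7 -0.  92.3] rot deg [0.1  0.23 0.06]
[-0.741  0.673  0.968  1.799 -0.554  1.22  -1.193]
76 [[-0.0173, -0.0146, 0.1166], [-0.0149, -0.0055, 0.165], [-0.0014, 0.0076, 0.188]]
```

View pics/s6.png

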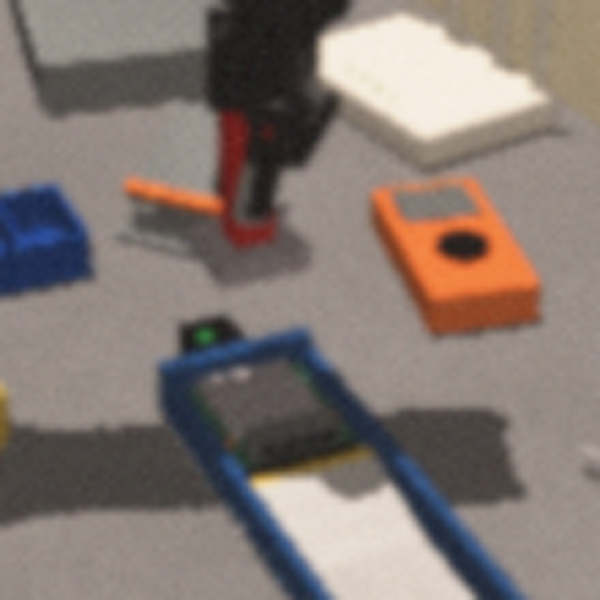

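The side picture (6x crop) shows the block held upright above the board, handle at about (235,180) and foot near (250,240). The rest behind it is now empty. I'll check the handle's lean by depth before pressing.

```bash
python3 - <<'E'
from h import *
for n in("side","top"):
    p,d=read_camera(n);h=hsv(p);P=cloud(n,d)
    m=((h[...,0]<5)|(h[...,0]>172))&(h[...,1]>130)&(P[...,2]>.1)&(P[...,2]<.3)&(np.linalg.norm(P[...,:2]-CAN[:2],axis=2)<.05)
    q=(P[m]-CAN)@RBP
    if len(q)<5: print(n,len(q));continue
    f=q[q[:,0]<-.009];A_=np.c_[f[:,2]-f[:,2].mean(),f[:,1],np.ones(len(f))]
    s=np.linalg.lstsq(A_,f[:,0],rcond=None);print(n,len(q),len(f),s[0].round(4),'x-on-z deg',np.degrees(np.arctan(s[0][0])).round(2),f.min(0).round(3),f.max(0).round(3),np.std(f[:,0]-A_@s[0]))
    # image left/right edge direction of red
    v,u=np.nonzero(m)
    for side in(min,max):
        e=[(side(u[v==r]),r) for r in np.unique(v)];print([tuple(map(int,t)) for t in e])
E
```

```text
side 96 68 [ 0.0065 -0.0763 -0.0149] x-on-z deg 0.37 [-0.017 -0.018  0.113] [-0.01   0.007  0.188] 0.0016457411937112602
[(261, 160), (261, 161), (261, 162), (261, 163), (261, 164), (261, 165), (261, 166), (261, 167), (261, 168), (261, 169), (261, 170), (261, 171), (261, 172), (261, 173), (261, 174), (261, 175), (261, 176), (262, 177), (261, 178), (261, 179), (261, 180), (261, 181), (262, 182), (262, 183), (263, 184)]
[(264, 160), (264, 161), (265, 162), (265, 163), (265, 164), (265, 165), (265, 166), (265, 167), (264, 168), (264, 169), (263, 170), (263, 171), (263, 172), (262, 173), (262, 174), (262, 175), (262, 176), (262, 177), (261, 178), (261, 179), (262, 180), (269, 181), (269, 182), (269, 183), (265, 184)]
top 0
```

Emit:
drive_tool(increments=[{"claw": 0.015, "dx": 0.004, "dy": 0, "dz": 0.0155, "wx": 0.1, "wy": 0.2, "wz": 0}, {"claw": 0.015, "dx": 0.004, "dy": 0, "dz": 0.0155, "wx": 0, "wy": 0, "wz": 0}, {"claw": 0.015, "dx": 0.004, "dy": 0, "dz": 0.0155, "wx": 0, "wy": 0, "wz": 0}, {"claw": 0.015, "dx": 0.004, "dy": 0, "dz": 0.0155, "wx": 0, "wy": 0, "wz": 0}, {"claw": 0.015, "dx": 0.004, "dy": 0, "dz": 0.0155, "wx": 0, "wy": 0, "wz": 0}, {"claw": 0.015, "dx": 0, "dy": 0, "dz": 0, "wx": 0, "wy": 0, "wz": 0}])

```text
t: 19.8
eef_pos: [0.5631, -0.0044, 0.1059]
tool_rot: [-0.005, 0.994, -0.033, -0.105]
contact_force: [-0.5, 0.1, -5.0]
gripper_width: 0.297
grasp_force: 60.1
```

```bash
python3 - <<'E'
from h import *
p,R=tool_for(CAN+.045*Z,RBP);delta(p,R)
o=get_obs();q=o['tool_rot'];Rt=Ro.from_quat([*q[1:],q[0]]).as_matrix();print('block off mm world',(1000*(np.array(o['eef_pos'])-p)).round(1),'down in tool',Rt.T@[0,0,-1])
for n in("side","top"):
    p,d=read_camera(n);h=hsv(p);P=cloud(n,d)
    m=((h[...,0]<5)|(h[...,0]>172))&(h[...,1]>130)&(P[...,2]>.04)&(P[...,2]<.3)&(np.linalg.norm(P[...,:2]-CAN[:2],axis=2)<.05)
    q=(P[m]-CAN)@RBP
    if len(q)>5: print(n,len(q),np.percentile(q,[3,50,97],axis=0).round(4).tolist())
E
```

```text
t 19.8 tcp [ 0.5631 -0.0044  0.1059] bed [1.000e-04 4.000e-04 1.059e-01] F [-0.5  0.1 -5. ] w 0.297 g 60.1
 dpos tool mm [ 5.1  0.4 14.8] rot deg [-0.06  0.05 -0.08]
block off mm world [-1.9  0.5 15.6] down in tool [0.20833904 0.00200355 0.97805462]
side 94 [[-0.0138, -0.0162, 0.0347], [-0.0114, -0.0056, 0.0836], [0.0048, 0.0107, 0.1079]]
```

Emit:
drive_tool(increments=[{"claw": 0.015, "dx": 0.001, "dy": 0, "dz": 0.0049, "wx": 0, "wy": 0, "wz": 0}, {"claw": 0.015, "dx": 0.0008, "dy": 0, "dz": 0.0039, "wx": 0, "wy": 0, "wz": 0}, {"claw": 0.015, "dx": 0.0004, "dy": 0, "dz": 0.002, "wx": 0, "wy": 0, "wz": 0}, {"claw": 0.015, "dx": 0.0002, "dy": 0, "dz": 0.001, "wx": 0, "wy": 0, "wz": 0}, {"claw": 0.015, "dx": 0.0002, "dy": 0, "dz": 0.001, "wx": 0, "wy": 0, "wz": 0}, {"claw": 0.015, "dx": 0, "dy": 0, "dz": 0, "wx": 0, "wy": 0, "wz": 0}])

```text
t: 20.65
eef_pos: [0.5638, -0.0045, 0.0943]
tool_rot: [-0.005, 0.994, -0.033, -0.103]
contact_force: [1.0, -0.2, -4.3]
gripper_width: 0.295
grasp_force: 60.1
```

Emit:
drive_tool(increments=[{"claw": 0.015, "dx": 0.0004, "dy": 0, "dz": 0.002, "wx": 0, "wy": 0, "wz": 0}, {"claw": 0.015, "dx": 0, "dy": 0, "dz": 0, "wx": 0, "wy": 0, "wz": 0}])

```text
t: 20.9
eef_pos: [0.5637, -0.0044, 0.0921]
tool_rot: [-0.005, 0.994, -0.033, -0.104]
contact_force: [0.6, -0.8, -3.3]
gripper_width: 0.293
grasp_force: 60.1
```

Emit:
drive_tool(increments=[{"claw": 0.015, "dx": 0.0004, "dy": 0, "dz": 0.002, "wx": 0, "wy": 0, "wz": 0}, {"claw": 0.015, "dx": 0, "dy": 0, "dz": 0, "wx": 0, "wy": 0, "wz": 0}])

```text
t: 21.15
eef_pos: [0.5636, -0.0044, 0.0901]
tool_rot: [-0.005, 0.994, -0.033, -0.104]
contact_force: [-0.5, -0.2, -3.8]
gripper_width: 0.297
grasp_force: 60.1
```

Emit:
drive_tool(increments=[{"claw": 0.015, "dx": 0.0003, "dy": 0, "dz": 0.0015, "wx": 0, "wy": 0, "wz": 0}, {"claw": 0.015, "dx": 0, "dy": 0, "dz": 0, "wx": 0, "wy": 0, "wz": 0}])

```text
t: 21.4
eef_pos: [0.5637, -0.0044, 0.0886]
tool_rot: [-0.005, 0.994, -0.033, -0.103]
contact_force: [0.6, -0.2, -3.5]
gripper_width: 0.298
grasp_force: 60.1
```

Emit:
drive_tool(increments=[{"claw": 0.015, "dx": 0.0003, "dy": 0, "dz": 0.0015, "wx": 0, "wy": 0, "wz": 0}, {"claw": 0.015, "dx": 0, "dy": 0, "dz": 0, "wx": 0, "wy": 0, "wz": 0}])

```text
t: 21.65
eef_pos: [0.5638, -0.0044, 0.0875]
tool_rot: [-0.005, 0.994, -0.033, -0.103]
contact_force: [-0.2, 0.3, -0.6]
gripper_width: 0.298
grasp_force: 60.6
```

Emit:
drive_tool(increments=[{"claw": 0.015, "dx": 0.0003, "dy": 0, "dz": 0.0015, "wx": 0, "wy": 0, "wz": 0}, {"claw": 0.015, "dx": 0, "dy": 0, "dz": 0, "wx": 0, "wy": 0, "wz": 0}])

```text
t: 21.9
eef_pos: [0.5639, -0.0044, 0.086]
tool_rot: [-0.005, 0.994, -0.033, -0.103]
contact_force: [-1.0, 2.0, 3.4]
gripper_width: 0.296
grasp_force: 61.0
```

Emit:
drive_tool(increments=[{"claw": 0.015, "dx": 0.0003, "dy": 0, "dz": 0.0015, "wx": 0, "wy": 0, "wz": 0}, {"claw": 0.015, "dx": 0, "dy": 0, "dz": 0, "wx": 0, "wy": 0, "wz": 0}])

```text
t: 22.15
eef_pos: [0.5639, -0.0044, 0.0843]
tool_rot: [-0.005, 0.994, -0.033, -0.103]
contact_force: [-1.4, 0.5, 4.6]
gripper_width: 0.299
grasp_force: 61.3
```

Emit:
drive_tool(increments=[{"claw": 0.015, "dx": 0.0003, "dy": 0, "dz": 0.0015, "wx": 0, "wy": 0, "wz": 0}, {"claw": 0.015, "dx": 0, "dy": 0, "dz": 0, "wx": 0, "wy": 0, "wz": 0}])

```text
t: 22.4
eef_pos: [0.5639, -0.0044, 0.0829]
tool_rot: [-0.005, 0.994, -0.033, -0.103]
contact_force: [-2.1, 1.5, 6.5]
gripper_width: 0.297
grasp_force: 61.3
```

Emit:
drive_tool(increments=[{"claw": 0.015, "dx": 0.0003, "dy": 0, "dz": 0.0015, "wx": 0, "wy": 0, "wz": 0}, {"claw": 0.015, "dx": 0, "dy": 0, "dz": 0, "wx": 0, "wy": 0, "wz": 0}])

```text
t: 22.65
eef_pos: [0.5639, -0.0044, 0.0815]
tool_rot: [-0.005, 0.994, -0.033, -0.103]
contact_force: [-1.7, 1.6, 8.0]
gripper_width: 0.298
grasp_force: 61.5
```

Emit:
drive_tool(increments=[{"claw": 0.015, "dx": 0.0002, "dy": 0, "dz": 0.001, "wx": 0, "wy": 0, "wz": 0}, {"claw": 0.015, "dx": 0, "dy": 0, "dz": 0, "wx": 0, "wy": 0, "wz": 0}])

```text
t: 22.9
eef_pos: [0.5639, -0.0044, 0.0806]
tool_rot: [-0.005, 0.994, -0.033, -0.103]
contact_force: [-1.5, 0.9, 8.7]
gripper_width: 0.297
grasp_force: 61.6
```

Emit:
drive_tool(increments=[{"claw": 0.015, "dx": 0.0002, "dy": 0, "dz": 0.001, "wx": 0, "wy": 0, "wz": 0}, {"claw": 0.015, "dx": 0, "dy": 0, "dz": 0, "wx": 0, "wy": 0, "wz": 0}])

```text
t: 23.15
eef_pos: [0.5639, -0.0044, 0.0797]
tool_rot: [-0.005, 0.994, -0.033, -0.103]
contact_force: [-1.3, 0.5, 9.7]
gripper_width: 0.298
grasp_force: 61.7
```

Emit:
drive_tool(increments=[{"claw": 0.015, "dx": 0.0002, "dy": 0, "dz": 0.001, "wx": 0, "wy": 0, "wz": 0}, {"claw": 0.015, "dx": 0, "dy": 0, "dz": 0, "wx": 0, "wy": 0, "wz": 0}])

```text
t: 23.4
eef_pos: [0.5639, -0.0045, 0.0793]
tool_rot: [-0.005, 0.994, -0.033, -0.103]
contact_force: [-3.4, 1.3, 14.8]
gripper_width: 0.299
grasp_force: 62.4
```

Emit:
drive_tool(increments=[{"claw": 0.015, "dx": 0.0001, "dy": 0, "dz": 0.0006, "wx": 0, "wy": 0, "wz": 0}, {"claw": 0.015, "dx": 0, "dy": 0, "dz": 0, "wx": 0, "wy": 0, "wz": 0}])

```text
t: 23.65
eef_pos: [0.564, -0.0045, 0.0792]
tool_rot: [-0.005, 0.994, -0.033, -0.103]
contact_force: [-3.2, 2.2, 18.7]
gripper_width: 0.299
grasp_force: 62.8
```

Emit:
drive_tool(increments=[{"claw": 0.015, "dx": 0.0001, "dy": 0, "dz": 0.0005, "wx": 0, "wy": 0, "wz": 0}, {"claw": 0.015, "dx": 0, "dy": 0, "dz": 0, "wx": 0, "wy": 0, "wz": 0}])

```text
t: 23.9
eef_pos: [0.564, -0.0045, 0.0791]
tool_rot: [-0.006, 0.994, -0.033, -0.103]
contact_force: [-4.6, 2.4, 23.3]
gripper_width: 0.295
grasp_force: 63.3
```

```bash
python3 - <<'E'
from h import *
p,R=tool_for(CAN+.045*Z-.008*Z,RBP);delta(p,R);print(get_obs()['torque'])
for n in("side","top"):
    p,d=read_camera(n);h=hsv(p);P=cloud(n,d)
    m=((h[...,0]<5)|(h[...,0]>172))&(h[...,1]>130)&(P[...,2]>.04)&(P[...,2]<.3)&(np.linalg.norm(P[...,:2]-CAN[:2],axis=2)<.05)
    q=(P[m]-CAN)@RBP
    f=q[q[:,0]<-.006]
    if len(f)>5:
        A_=np.c_[f[:,2]-f[:,2].mean(),f[:,1],np.ones(len(f))];print(n,len(f),np.linalg.lstsq(A_,f[:,0],rcond=None)[0])
E
```

```text
t 23.9 tcp [ 0.564  -0.0045  0.0791] bed [-0.     -0.0005  0.0791] F [-4.6  2.4 23.3] w 0.295 g 63.3
 dpos tool mm [ 0.3  0.3 -3.4] rot deg [-0.19 -0.11 -0.08]
[ 0.71857621  1.85521599 -0.0750792 ]
side 63 [ 0.02900917 -0.05983166 -0.01073817]
```

Bottomed: force jumps steeply while travel stops at about 9 mm TCP after contact. Holding.

Emit:
drive_tool(increments=[{"claw": 0.015, "dx": 0, "dy": 0, "dz": 0, "wx": 0, "wy": 0, "wz": 0}, {"claw": 0.015, "dx": 0, "dy": 0, "dz": 0, "wx": 0, "wy": 0, "wz": 0}, {"claw": 0.015, "dx": 0, "dy": 0, "dz": 0, "wx": 0, "wy": 0, "wz": 0}, {"claw": 0.015, "dx": 0, "dy": 0, "dz": 0, "wx": 0, "wy": 0, "wz": 0}, {"claw": 0.015, "dx": 0, "dy": 0, "dz": 0, "wx": 0, "wy": 0, "wz": 0}, {"claw": 0.015, "dx": 0, "dy": 0, "dz": 0, "wx": 0, "wy": 0, "wz": 0}, {"claw": 0.015, "dx": 0, "dy": 0, "dz": 0, "wx": 0, "wy": 0, "wz": 0}, {"claw": 0.015, "dx": 0, "dy": 0, "dz": 0, "wx": 0, "wy": 0, "wz": 0}, {"claw": 0.015, "dx": 0, "dy": 0, "dz": 0, "wx": 0, "wy": 0, "wz": 0}, {"claw": 0.015, "dx": 0, "dy": 0, "dz": 0, "wx": 0, "wy": 0, "wz": 0}, {"claw": 0.015, "dx": 0, "dy": 0, "dz": 0, "wx": 0, "wy": 0, "wz": 0}, {"claw": 0.015, "dx": 0, "dy": 0, "dz": 0, "wx": 0, "wy": 0, "wz": 0}, {"claw": 0.015, "dx": 0, "dy": 0, "dz": 0, "wx": 0, "wy": 0, "wz": 0}, {"claw": 0.015, "dx": 0, "dy": 0, "dz": 0, "wx": 0, "wy": 0, "wz": 0}, {"claw": 0.015, "dx": 0, "dy": 0, "dz": 0, "wx": 0, "wy": 0, "wz": 0}, {"claw": 0.015, "dx": 0, "dy": 0, "dz": 0, "wx": 0, "wy": 0, "wz": 0}, {"claw": 0.015, "dx": 0, "dy": 0, "dz": 0, "wx": 0, "wy": 0, "wz": 0}, {"claw": 0.015, "dx": 0, "dy": 0, "dz": 0, "wx": 0, "wy": 0, "wz": 0}, {"claw": 0.015, "dx": 0, "dy": 0, "dz": 0, "wx": 0, "wy": 0, "wz": 0}, {"claw": 0.015, "dx": 0, "dy": 0, "dz": 0, "wx": 0, "wy": 0, "wz": 0}])

```text
t: 26.5
eef_pos: [0.564, -0.0046, 0.0791]
tool_rot: [-0.006, 0.994, -0.034, -0.103]
contact_force: [-4.8, 3.1, 22.4]
gripper_width: 0.3
grasp_force: 63.3
```

```bash
python3 - <<'E'
from h import *
p,R=tool_for(CAN+.045*Z-.008*Z,RBP);delta(p,R)
L=[]
for i in range(6):
    p,d=read_camera("side");h=hsv(p);P=cloud("side",d)
    m=((h[...,0]<5)|(h[...,0]>172))&(h[...,1]>130)&(P[...,2]>.04)&(P[...,2]<.3)&(np.linalg.norm(P[...,:2]-CAN[:2],axis=2)<.05)
    q=(P[m]-CAN)@RBP;L.append(q[(abs(q[:,0]+.012)<.004)])
    if i==0: L0=(P.reshape(-1,3)-O)@np.c_[E,Y,Z]
f=np.vstack(L);A_=np.c_[f[:,2]-f[:,2].mean(),f[:,1],np.ones(len(f))];print(len(f),np.linalg.lstsq(A_,f[:,0],rcond=None)[0])
E
```

```text
t 26.5 tcp [ 0.564  -0.0046  0.0791] bed [-0.     -0.0005  0.0791] F [-4.8  3.1 22.4] w 0.3 g 63.3
 dpos tool mm [ 0.3  0.3 -3.3] rot deg [-0.19 -0.11 -0.08]
328 [ 0.00965256 -0.01302285 -0.01142223]
```

Emit:
drive_tool(increments=[{"claw": 0.015, "dx": -0.0006, "dy": 0, "dz": -0.003, "wx": 0, "wy": 0, "wz": 0}, {"claw": 0.015, "dx": -0.0008, "dy": 0, "dz": -0.004, "wx": 0, "wy": 0, "wz": 0}, {"claw": 0.015, "dx": -0.001, "dy": 0, "dz": -0.005, "wx": 0, "wy": 0, "wz": 0}, {"claw": 0.015, "dx": -0.002, "dy": 0, "dz": -0.01, "wx": 0, "wy": 0, "wz": 0}, {"claw": 0.015, "dx": -0.004, "dy": 0, "dz": -0.02, "wx": 0, "wy": 0, "wz": 0}, {"claw": 0.015, "dx": -0.006, "dy": 0, "dz": -0.03, "wx": 0, "wy": 0, "wz": 0}, {"claw": 0.015, "dx": -0.006, "dy": 0, "dz": -0.03, "wx": 0, "wy": 0, "wz": 0}, {"claw": 0.015, "dx": -0.006, "dy": 0, "dz": -0.03, "wx": 0, "wy": 0, "wz": 0}, {"claw": 0.015, "dx": -0.004, "dy": 0, "dz": -0.02, "wx": 0, "wy": 0, "wz": 0}, {"claw": 0.015, "dx": 0, "dy": 0, "dz": 0, "wx": 0, "wy": 6, "wz": 0}, {"claw": 0.015, "dx": 0, "dy": 0, "dz": 0, "wx": 0, "wy": 6, "wz": 0}, {"claw": 0.015, "dx": 0, "dy": 0, "dz": 0, "wx": 0, "wy": 0, "wz": 0}])

```text
t: 28.3
eef_pos: [0.5634, -0.0047, 0.2321]
tool_rot: [-0.002, 0.999, -0.034, 0.0]
contact_force: [-0.2, -0.3, -3.8]
gripper_width: 0.3
grasp_force: 60.2
```

```bash
python3 - <<'E'
from h import *
delta(PG+.13*Z,RGm);print(np.round(get_obs()['q'],3))
p,d=read_camera("top");np.savez('top5.npz',p=p,d=d);h=hsv(p)
P=cloud("top",d);k=(P.reshape(-1,3)-O)@np.c_[E,Y,Z];m=(k[:,0]>-.056)&(k[:,0]<.03)&(abs(k[:,1])<.036)&(k[:,2]<.06);print(m.sum(),np.median(k[m][:,2]))
E
```

```text
t 28.3 tcp [ 0.5634 -0.0047  0.2321] bed [-2.000e-04  1.000e-04  2.321e-01] F [-0.2 -0.3 -3.8] w 0.3 g 60.2
 dpos tool mm [  42.2 -238.9    7.1] rot deg [  7.04  19.01 -40.43]
[-0.881  0.514  1.071  1.899 -0.528  1.044 -1.224]
0 nan
  return _methods._mean(a, axis=axis, dtype=dtype,
  ret = ret.dtype.type(ret / rcount)
```

Block weight is back on the gripper. Now I'll reverse to above the rest: shift, yaw −41°, tilt 20°.

Emit:
drive_tool(increments=[{"claw": 0.015, "dx": 0.007, "dy": -0.04, "dz": 0, "wx": 0, "wy": 0, "wz": 0}, {"claw": 0.015, "dx": 0.007, "dy": -0.04, "dz": 0, "wx": 0, "wy": 0, "wz": 0}, {"claw": 0.015, "dx": 0.007, "dy": -0.04, "dz": 0, "wx": 0, "wy": 0, "wz": 0}, {"claw": 0.015, "dx": 0.007, "dy": -0.04, "dz": 0, "wx": 0, "wy": 0, "wz": 0}, {"claw": 0.015, "dx": 0.007, "dy": -0.04, "dz": 0, "wx": 0, "wy": 0, "wz": 0}, {"claw": 0.015, "dx": 0.007, "dy": -0.039, "dz": 0, "wx": 0, "wy": 0, "wz": 0}, {"claw": 0.015, "dx": 0, "dy": 0, "dz": 0, "wx": 0, "wy": 0, "wz": -8.2}, {"claw": 0.015, "dx": 0, "dy": 0, "dz": 0, "wx": 0, "wy": 0, "wz": -8.2}, {"claw": 0.015, "dx": 0, "dy": 0, "dz": 0, "wx": 0, "wy": 0, "wz": -8.2}, {"claw": 0.015, "dx": 0, "dy": 0, "dz": 0, "wx": 0, "wy": 0, "wz": -8.2}, {"claw": 0.015, "dx": 0, "dy": 0, "dz": 0, "wx": 0, "wy": 0, "wz": -8.2}, {"claw": 0.015, "dx": 0, "dy": 0, "dz": 0, "wx": 0, "wy": 7, "wz": 0}, {"claw": 0.015, "dx": 0, "dy": 0, "dz": 0, "wx": 0, "wy": 7, "wz": 0}, {"claw": 0.015, "dx": 0, "dy": 0, "dz": 0, "wx": 0, "wy": 6, "wz": 0}, {"claw": 0.015, "dx": 0, "dy": 0, "dz": 0, "wx": 0, "wy": 0, "wz": 0}, {"claw": 0.015, "dx": 0, "dy": 0, "dz": 0, "wx": 0, "wy": 0, "wz": 0}])

```text
t: 30.35
eef_pos: [0.6237, 0.2313, 0.2326]
tool_rot: [-0.056, 0.933, 0.314, 0.165]
contact_force: [-0.3, -0.7, -3.8]
gripper_width: 0.298
grasp_force: 60.5
```

```bash
python3 - <<'E'
from h import *
delta(PG+.13*Z,RGm);print(np.round(get_obs()['q'],3));print(RGm.T@XS,RGm.T@YS,RGm.T@ZS)
p,d=read_camera("side");h=hsv(p);P=cloud("side",d);e=np.array(get_obs()['eef_pos'])
m=((h[...,0]<5)|(h[...,0]>172))&(h[...,1]>130)&(np.linalg.norm(P-e,axis=2)<.09)
q=(P[m]-e-(SEAT-PG))@RB;print(m.sum(),np.percentile(q,[3,50,97],axis=0).round(4).tolist())
E
```

```text
t 30.35 tcp [0.6237 0.2313 0.2326] bed [ 0.2391 -0.0453  0.2326] F [-0.3 -0.7 -3.8] w 0.298 g 60.5
 dpos tool mm [-4.  -0.8  5.4] rot deg [ 0.02 -0.03  0.26]
[-0.99   0.426  0.755  1.898 -0.658  0.681 -0.783]
[ 0.97823508 -0.00289971 -0.20747945] [-0.00258594 -0.99999507  0.0017835 ] [-0.20748359 -0.00120815 -0.97823775]
103 [[-0.0149, -0.0141, -0.0181], [-0.0113, -0.0006, 0.0348], [0.0093, 0.0136, 0.0483]]
```

Emit:
drive_tool(increments=[{"claw": 0.015, "dx": -0.007, "dy": -0.0026, "dz": 0.02, "wx": 0, "wy": 0, "wz": 0.3}, {"claw": 0.015, "dx": -0.008, "dy": 0, "dz": 0.022, "wx": 0, "wy": 0, "wz": 0}, {"claw": 0.015, "dx": -0.008, "dy": 0, "dz": 0.022, "wx": 0, "wy": 0, "wz": 0}, {"claw": 0.015, "dx": -0.008, "dy": 0, "dz": 0.022, "wx": 0, "wy": 0, "wz": 0}, {"claw": 0.015, "dx": -0.0043, "dy": 0, "dz": 0.0127, "wx": 0, "wy": 0, "wz": 0}, {"claw": 0.015, "dx": 0, "dy": 0, "dz": 0, "wx": 0, "wy": 0, "wz": 0}])

```text
t: 31.15
eef_pos: [0.6221, 0.2338, 0.1267]
tool_rot: [-0.056, 0.934, 0.311, 0.165]
contact_force: [0.1, 0.6, -3.8]
gripper_width: 0.294
grasp_force: 60.4
```

```bash
python3 - <<'E'
from h import *
delta(PG+.003*XS+.002*YS+.003*ZS,RGm);print(np.round(get_obs()['q'],3))
E
```

```text
t 31.15 tcp [0.6221 0.2338 0.1267] bed [ 0.2415 -0.0436  0.1267] F [ 0.1  0.6 -3.8] w 0.294 g 60.4
 dpos tool mm [-10.2   0.2  24.5] rot deg [ 0.02 -0.04 -0.06]
[-0.846  0.548  0.566  1.969 -0.861  0.495 -0.595]
```

Emit:
drive_tool(increments=[{"claw": 0.015, "dx": -0.0026, "dy": 0, "dz": 0.0065, "wx": 0, "wy": 0, "wz": 0}, {"claw": 0.015, "dx": -0.0026, "dy": 0, "dz": 0.0065, "wx": 0, "wy": 0, "wz": 0}, {"claw": 0.015, "dx": -0.0026, "dy": 0, "dz": 0.006, "wx": 0, "wy": 0, "wz": 0}, {"claw": 0.015, "dx": -0.0024, "dy": 0, "dz": 0.0055, "wx": 0, "wy": 0, "wz": 0}, {"claw": 0.015, "dx": 0, "dy": 0, "dz": 0, "wx": 0, "wy": 0, "wz": 0}])

```text
t: 31.78
eef_pos: [0.6209, 0.2327, 0.1007]
tool_rot: [-0.057, 0.934, 0.311, 0.165]
contact_force: [-0.5, -0.2, -4.1]
gripper_width: 0.299
grasp_force: 60.5
```

Emit:
drive_tool(increments=[{"claw": 0.015, "dx": 0.0003, "dy": 0, "dz": 0.0015, "wx": 0, "wy": 0, "wz": 0}, {"claw": 0.015, "dx": 0, "dy": 0, "dz": 0, "wx": 0, "wy": 0, "wz": 0}])

```text
t: 32.02
eef_pos: [0.6221, 0.2335, 0.1001]
tool_rot: [-0.056, 0.934, 0.311, 0.166]
contact_force: [-0.9, -0.7, -2.8]
gripper_width: 0.293
grasp_force: 60.5
```

Emit:
drive_tool(increments=[{"claw": 0.015, "dx": 0.0003, "dy": 0, "dz": 0.0015, "wx": 0, "wy": 0, "wz": 0}, {"claw": 0.015, "dx": 0, "dy": 0, "dz": 0, "wx": 0, "wy": 0, "wz": 0}])

```text
t: 32.28
eef_pos: [0.6225, 0.234, 0.0986]
tool_rot: [-0.057, 0.934, 0.311, 0.166]
contact_force: [0.3, 0.4, -4.5]
gripper_width: 0.295
grasp_force: 60.5
```

```bash
python3 - <<'E'
from h import *
delta(PG+.002*YS,RGm);F=np.array(get_obs()['contact_force']);print(F@RB)
E
```

```text
t 32.27 tcp [0.6225 0.234  0.0986] bed [ 0.2417 -0.0439  0.0986] F [ 0.3  0.4 -4.5] w 0.295 g 60.5
 dpos tool mm [-3.3  0.1  1.5] rot deg [ 0.04 -0.16 -0.08]
[-1.98288004  0.16313021 -4.09781025]
```

Emit:
drive_tool(increments=[{"claw": 0.015, "dx": 0.0002, "dy": 0, "dz": 0.001, "wx": 0, "wy": 0, "wz": 0}, {"claw": 0.015, "dx": 0, "dy": 0, "dz": 0, "wx": 0, "wy": 0, "wz": 0}])

```text
t: 32.52
eef_pos: [0.6229, 0.2342, 0.0981]
tool_rot: [-0.057, 0.934, 0.311, 0.166]
contact_force: [-2.5, -1.2, 1.2]
gripper_width: 0.295
grasp_force: 61.0
```

Emit:
drive_tool(increments=[{"claw": 0.015, "dx": 0.0002, "dy": 0, "dz": 0.001, "wx": 0, "wy": 0, "wz": 0}, {"claw": 0.015, "dx": 0, "dy": 0, "dz": 0, "wx": 0, "wy": 0, "wz": 0}])

```text
t: 32.78
eef_pos: [0.623, 0.2342, 0.098]
tool_rot: [-0.057, 0.934, 0.311, 0.166]
contact_force: [-10.0, -3.0, 12.5]
gripper_width: 0.294
grasp_force: 62.7
```

```bash
python3 - <<'E'
from h import *
delta(PG+.002*YS,RGm);o=get_obs();F=np.array(o['contact_force']);print((F-[0,0,-3.6])@RB,(np.array(o['eef_pos'])-PG)@RB)
E
```

```text
t 32.77 tcp [0.623  0.2342 0.098 ] bed [ 0.242  -0.0444  0.098 ] F [-10.   -3.   12.5] w 0.294 g 62.7
 dpos tool mm [-3.6 -0.   0.7] rot deg [-0.03 -0.19 -0.13]
[ 0.23483197  3.68734588 18.85131186] [ 3.62484012e-03  1.94633148e-03 -2.02316024e-05]
```

Flat contact with the slope at the same height as found. I'll ease off slightly and slide down to the ledge.

Emit:
drive_tool(increments=[{"claw": 0.015, "dx": -0.0001, "dy": 0, "dz": -0.0008, "wx": 0, "wy": 0, "wz": 0}, {"claw": 0.015, "dx": -0.001, "dy": 0, "dz": 0.0002, "wx": 0, "wy": 0, "wz": 0}, {"claw": 0.015, "dx": -0.001, "dy": 0, "dz": 0.0002, "wx": 0, "wy": 0, "wz": 0}, {"claw": 0.015, "dx": -0.001, "dy": 0, "dz": 0.0002, "wx": 0, "wy": 0, "wz": 0}, {"claw": 0.015, "dx": 0, "dy": 0, "dz": 0, "wx": 0, "wy": 0, "wz": 0}])

```text
t: 33.4
eef_pos: [0.6227, 0.234, 0.0979]
tool_rot: [-0.057, 0.934, 0.311, 0.168]
contact_force: [-3.7, 0.0, 8.7]
gripper_width: 0.296
grasp_force: 62.0
```

```bash
python3 - <<'E'
from h import *
o=get_obs();F=np.array(o['contact_force']);print((F-[0,0,-3.6])@RB,(np.array(o['eef_pos'])-PG)@RB)
E
```

```text
[ 3.98886094  2.27472417 11.98978475] [0.00324496 0.00196259 0.00010505]
```

Emit:
drive_tool(increments=[{"claw": 0.015, "dx": -0.001, "dy": 0, "dz": 0.0002, "wx": 0, "wy": 0, "wz": 0}, {"claw": 0.015, "dx": 0, "dy": 0, "dz": 0, "wx": 0, "wy": 0, "wz": 0}])

```text
t: 33.65
eef_pos: [0.6223, 0.2336, 0.0976]
tool_rot: [-0.057, 0.934, 0.311, 0.168]
contact_force: [-2.7, 1.1, 8.5]
gripper_width: 0.296
grasp_force: 62.0
```

```bash
python3 - <<'E'
from h import *
o=get_obs();F=np.array(o['contact_force']);print((F-[0,0,-3.6])@RB,(np.array(o['eef_pos'])-PG)@RB)
E
```

```text
[ 5.13939652  2.51156483 11.05946204] [0.00269412 0.00187134 0.00011516]
```

Emit:
drive_tool(increments=[{"claw": 0.015, "dx": -0.001, "dy": 0, "dz": -0.0004, "wx": 0, "wy": 0, "wz": 0}, {"claw": 0.015, "dx": -0.001, "dy": 0, "dz": 0.0002, "wx": 0, "wy": 0, "wz": 0}, {"claw": 0.015, "dx": -0.0005, "dy": 0, "dz": 0.0001, "wx": 0, "wy": 0, "wz": 0}, {"claw": 0.015, "dx": 0, "dy": 0, "dz": 0, "wx": 0, "wy": 0, "wz": 0}])

```text
t: 34.15
eef_pos: [0.6201, 0.232, 0.0961]
tool_rot: [-0.057, 0.934, 0.311, 0.168]
contact_force: [4.0, 4.5, 4.3]
gripper_width: 0.297
grasp_force: 61.3
```

```bash
python3 - <<'E'
from h import *
o=get_obs();F=np.array(o['contact_force']);print((F-[0,0,-3.6])@RB,(np.array(o['eef_pos'])-PG)@RB)
E
```

```text
[9.22416579 1.19301444 3.59949197] [-0.00048225  0.00188867  0.00024984]
```

Emit:
drive_tool(increments=[{"claw": 0.015, "dx": -0.001, "dy": 0, "dz": 0.0002, "wx": 0, "wy": 0, "wz": 0}, {"claw": 0.015, "dx": 0, "dy": 0, "dz": 0, "wx": 0, "wy": 0, "wz": 0}])

```text
t: 34.4
eef_pos: [0.6201, 0.2319, 0.096]
tool_rot: [-0.057, 0.934, 0.311, 0.168]
contact_force: [3.8, 5.1, 5.6]
gripper_width: 0.299
grasp_force: 61.4
```

```bash
python3 - <<'E'
from h import *
o=get_obs();F=np.array(o['contact_force']);print((F-[0,0,-3.6])@RB,(np.array(o['eef_pos'])-PG)@RB)
E
```

```text
[10.05811474  1.8179636   4.59655809] [-0.00058641  0.00184504  0.00030329]
```

Emit:
drive_tool(increments=[{"claw": 0.03, "dx": 0, "dy": 0, "dz": 0, "wx": 0, "wy": 0, "wz": 0}, {"claw": 0.035, "dx": 0, "dy": 0, "dz": 0, "wx": 0, "wy": 0, "wz": 0}, {"claw": 0.05, "dx": 0, "dy": 0, "dz": 0, "wx": 0, "wy": 0, "wz": 0}, {"claw": 0.07, "dx": 0, "dy": 0, "dz": 0, "wx": 0, "wy": 0, "wz": 0}, {"claw": 0.07, "dx": 0, "dy": 0, "dz": 0, "wx": 0, "wy": 0, "wz": 0}, {"claw": 0.07, "dx": 0, "dy": 0, "dz": -0.015, "wx": 0, "wy": 0, "wz": 0}, {"claw": 0.07, "dx": 0, "dy": 0, "dz": -0.025, "wx": 0, "wy": 0, "wz": 0}, {"claw": 0.07, "dx": 0, "dy": 0, "dz": -0.04, "wx": 0, "wy": 0, "wz": 0}, {"claw": 0.07, "dx": 0, "dy": 0, "dz": -0.04, "wx": 0, "wy": 0, "wz": 0}, {"claw": 0.07, "dx": 0, "dy": 0, "dz": -0.04, "wx": 0, "wy": 0, "wz": 0}, {"claw": 0.07, "dx": -0.05, "dy": 0, "dz": 0, "wx": 0, "wy": 0, "wz": 0}, {"claw": 0.07, "dx": -0.05, "dy": 0, "dz": 0, "wx": 0, "wy": 0, "wz": 0}, {"claw": 0.07, "dx": 0, "dy": 0, "dz": 0, "wx": 0, "wy": 0, "wz": 0}])

```text
t: 36.02
eef_pos: [0.4945, 0.1381, 0.2085]
tool_rot: [-0.058, 0.935, 0.309, 0.164]
contact_force: [-0.0, -0.1, 0.4]
gripper_width: 0.816
grasp_force: 0.0
```

```bash
python3 - <<'E'
from h import *
o=get_obs();print(o['t'],o['eef_pos'],o['contact_force'])
for n in("top","side"):
    p,d=read_camera(n);h=hsv(p);P=cloud(n,d)
    for nm,lo in(("red",(h[...,0]<5)|(h[...,0]>172)),("ledge",(h[...,0]>=6)&(h[...,0]<16))):
        m=lo&(h[...,1]>150)&(P[...,2]>.02)&(P[...,2]<.2)&(np.linalg.norm(P-SEAT,axis=2)<.1)
        q=(P[m]-SEAT)@RB
        if len(q)>3: print(n,nm,m.sum(),np.percentile(q,[3,50,97],axis=0).round(4).tolist())
    if n=="top":
        k=(P.reshape(-1,3)-O)@np.c_[E,Y,Z];m=(abs(k[:,0])<.024)&(abs(k[:,1])<.024);k=k[m];print('can z',np.median(k[:,2]),np.linalg.lstsq(np.c_[k[:,:2],np.ones(len(k))],k[:,2],rcond=None)[0])
        g=np.zeros(h.shape[:2],bool);g[190:240,255:315]=1;g&=(h[...,0]>45)&(h[...,0]<95)&(h[...,1]>70)
        v,u=np.nonzero(g);w=plane("top",np.c_[u,v],.024);print('green',len(u),cv2.minAreaRect((w[:,:2]*1000).astype(np.float32)))
E
```

```text
36.025 [0.49449822 0.13806602 0.20849699] [-0.03765374 -0.12877584  0.40798026]
top red 125 [[-0.0097, -0.0082, -0.0116], [0.0103, 0.0028, 0.0428], [0.0144, 0.0142, 0.0507]]
top ledge 35 [[-0.0359, -0.0363, -0.035], [-0.0318, -0.0172, -0.0307], [-0.0065, 0.0383, 0.0407]]
can z 0.03033970364233618 [0.00527802 0.01145754 0.030292  ]
green 110 ((561.2214965820312, -17.307979583740234), (80.99774932861328, 76.2354736328125), 86.64892578125)
side red 103 [[-0.0133, -0.0125, -0.0123], [-0.0072, -0.0047, 0.0342], [0.0092, 0.011, 0.0486]]
side ledge 39 [[-0.0365, -0.0356, -0.0403], [-0.0339, -0.0022, -0.0326], [-0.0292, 0.0335, -0.0277]]
```

The block is back within about 1.5 mm of where it was found, snug against the ledge. The board is seated flat and has not moved, and the robot is clear.

```bash
python3 -c "
from station import *
print(hand_in())"
```

```text
the job is handed in; nothing more can be done
None
```

I slid the board up the ramp until it lay flat on the test plate, pressed the can to the hard stop (about 23 N) for over two seconds, and put the block back against the orange ledge, within about 2 mm of where I found it. I handed the job in at about 36 s of the 66 s limit; the hand-in did not report a result.

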